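Put the upper member back on a dental articulator and fit its incisal pin

ROBOT

A 7-joint arm with a two-finger parallel gripper is mounted at the origin on the work surface. World frame = base frame: x ahead of the robot, y to its left, z up, the work surface at z = 0. Lengths are in m, angles in rad, forces in N, time in s.
With the tool pointing down it reaches from about 0.4 to 0.85 m from the base axis. Payload 10.4 kg.
Tool frame: the origin (TCP) lies midway between the tips of the shut fingers; the grasp point (between the pads) lies 19 mm behind it; z points along the fingers, y is the direction in which the jaws open and shut (so a half turn about z gives the same grasp; the last joint's range is limited). The gripper opens to 85 mm and grips with 20 to 120 N. Pads are 22 mm wide; open, the fingers measure 114 mm over their backs; the gripper's body (76 mm by 85 mm) begins 54 mm behind the grasp point. The pads swing forward as they close: fully open they stand 13 mm farther back than shut.
Start: joints at [1.209, 0.332, -0.065, 1.46, 0.022, 1.35, -0.088], TCP at [0.208, -0.589, 0.231] pointing down, gripper open.
Joint ranges: [-2.6, 2.6], [-0.5, 2.12], [-1.47, 1.34], [0.16, 2.42], [-1.27, 4.41], [0.06, 2.06], [-2.6, 2.6]. Speed limits (rad/s): [2.22, 2.22, 2.79, 2.79, 3.14, 3.14, 3.14].

INTERFACE

Orientations are given as a unit quaternion [x, y, z, w].
In Python, from workcell import manip, viewer gives the robot as it stands.
- The arm moves only by the tool move_arm, never from a script. Its argument "deltas" is a list of rows, each a list of 7 numbers: the shift along the tool's x, y, z in m, then the turn, a rotation vector about the tool's x, y, z in degrees, then the opening, from -1 (shut) to 1 (fully open). In form: [[dx, dy, dz, wx, wy, wz, gripper], ...]. A call has 1 to 10 rows; each row shifts and turns the commanded pose from where the row before left it, along the tool's axes as they then stand; what a row does not reach is not made up. A row lasts 1/8 s, in which the tool goes at most 62.5 mm and 10.7 degrees, less where a joint would pass 70% of its speed; a pose out of reach is approached as far as the arm can. A call with a gripper value outside its range is refused whole. The fingers move at their own pace and stop on an object; "force" is the grip in N (left out, the last holds). Time passes only in rows, so rows that do not move let the fingers close. It gives the time, the measured TCP pose, the force and the opening at its end, in the units of the state.
- manip.get_obs(): the state, without advancing time (a new reading comes with each control period).
- viewer.camera(name): name is "side" or "top" or "wrist"; returns (picture, depth): 384x512x3 uint8, red, green, blue; 384x512 float32, m along the optical axis (not along the pixel's ray), 0 where there is no reading.
- viewer.calibration(name): a dict with "fx", "fy", "cx", "cy" (pixels), "R" (3x3) and "t" (3): a world point X has camera coordinates R X + t; the wrist camera has in their place "T_tool_cam" (4x4, takes a point from camera to tool coordinates, whose origin is the TCP and whose axes are the flange's). Camera axes: x right, y down, z forward; pixel columns grow to the right and rows downward; lengths in m; the calibration is good to about 2 mm. A picture is of the moment at which its call begins: read the wrist's pose just before it. calibration takes no time and is no camera call.
- manip.hand_in(): hands the job in, once; it reports no verdict.
The state is a dict: "clock": time; "joint_pos": joint angles; "joint_velocities": joint speeds; "tau": joint torques, N m; "position": TCP position; "ee_rot": TCP orientation; "ft_force": force on the tool from outside, world axes, zero at the start; "torque": the same for the moment, N m; "grip_width": opening from 0.0 (shut) to 1.0 (fully open).
Only numpy, scipy, OpenCV 4.12 (cv2) and the standard library are available. Lean on these libraries where they do the work, as an engineer would, in place of code of your own. Each camera call takes 0.05 s, during which the arm holds its last target.

TASK

Reassemble the dental articulator. Lift its upper member, which lies tipped back on the table, level it and lower it gently onto the lower frame so that both gold socket boxes sit fully down over the two ball posts together, facing the same way as the frame, with the upper teeth resting on the lower teeth. Then take the red-headed incisal pin out of its blue stand and lower it through the hole in the sleeve at the front of the upper member until its foot stands on the round black incisal table; keep hold of each part until it is down rather than dropping it, let go, and leave everything else on the table where it is.

Things in the scene. Friction and masses are not known exactly. Their poses are not given: they have to be found in the camera images.
- upper_grip (a point): grip point of the loose upper member (0.42 kg): inside its aluminium spine, a bar 22 mm wide (y), 26 mm tall, flat parallel sides, along x; mid-width, 10 mm below the top face, near the centre of mass; free to grip 15 mm aft to 40 mm forward. Member axes: x forward to the sleeve, y left, z up from the bar. It starts lying tipped back about 31 deg: front end raised, z leaning away from the robot
- mount_plate (a point): centre of the top of the black disc, 62 mm across, under the spine of the upper member; it carries plaster, the upper cast and its teeth. It lies at (+12, 0, -26) mm from upper_grip in the member's axes, so fingers may reach 36 mm below the bar's top, no more. A steel screw head 17 mm across rises 5 mm above the bar's top, 34 mm forward of upper_grip
- socket_left (a point): left socket box of the upper member (gold, 24 x 24 mm, underside open with a 12 x 12 mm pocket 10 mm deep): the point is the centre of the pocket, 5 mm below its roof and 5 mm above the box's underside; it coincides with ball_left when seated. In the member's axes it lies at (-56, +55, -17) mm from upper_grip
- socket_right (a point): right socket box of the upper member, as the left one; at (-56, -55, -17) mm from upper_grip
- sleeve (a point): centre of the upper mouth of the pin sleeve at the front of the upper member (aluminium block 24 x 26 x 22 mm); its hole, 10 mm in diameter with a 2 mm chamfer at the mouth, runs straight through, 22 mm down the member's z. At (+65, 0, +6) mm from upper_grip; the bar behind it stands 4 mm higher
- ball_left (a point): centre of the left steel ball (10 mm diameter), 95 mm above the table, on the left upright post of the lower frame (aluminium, fixed). Axes of the frame: x forward to the incisal table, y left, z up; forward points towards the robot, give or take 15 deg
- ball_right (a point): centre of the right ball, 110 mm from the left one
- incisal_table (a point): centre of the top of the round black incisal table (32 mm across) at the front of the lower frame, 24 mm above the table top, 122 mm in front of the line through the balls. Lower teeth reach 47.5 mm above the table top. The seated upper member lies level, its sleeve mouth 118 mm and bar top 122 mm above the table top, sleeve axis 1 mm behind this point
- pin_head (a point): centre of the red cylindrical head (16 mm diameter, 26 mm tall) of the incisal pin (0.06 kg, 144 mm long, steel rod 8 mm in diameter with a tapered foot). z runs along the pin, upward. The pin stands upright, 30 mm deep in the middle hole of the blue stand (60 x 90 x 36 mm, fixed); seated in the articulator its head centre is 155 mm above the table top
- pin_foot (a point): centre of the foot (lower end) of the incisal pin, 131 mm below the head's centre
- pin_stand: blue block, 60 x 90 x 36 mm, that holds the pin upright; origin at the centre of its underside. Two small steel inserts stand 7 mm above its top, 30 mm either side of the pin along y
- jaw_model: bystander: bone-coloured lower-jaw model, about 110 x 110 x 65 mm; origin at its underside
- stone_cast: bystander: yellow stone cast with teeth, 55 x 68 x 31 mm; origin at the centre of its underside
- carton: bystander: white and grey carton, 105 x 55 x 24 mm; origin at the centre of its underside
- vial: bystander: clear jar with a blue cap, 34 mm in diameter, 62 mm tall; origin at the centre of its underside
- spatula: bystander: plaster spatula, 185 mm long, steel blade and dark handle, lying flat; origin near its middle
- bowl: bystander: green mixing bowl, 116 mm across, 60 mm tall; origin at the centre of its underside
Things that resemble listed ones, but are neither listed nor needed, are in the scene too. What is shaped like the part that bears upper_grip but purple is not meant. What is shaped like the part that bears pin_head but green is not meant.

How it is judged:
On the way, in this order (a step that is already met when the one before it is completed fails the run):
1. the upper member is lifted clear of the table in the fingers (height (world z) of upper_grip above 0.12 m and contact force between the fingers and upper_member above 1 N), for 0.1 s.
2. still held, its two sockets are down over the two balls (distance between socket_left and ball_left below 0.005 m and distance between socket_right and ball_right below 0.005 m and contact force between the fingers and upper_member above 1 N), for 0.1 s.
3. the pin is drawn out of its stand (height (world z) of pin_foot above 0.045 m and contact force between the fingers and incisal_pin above 1 N), for 0.1 s.
4. still held, the pin is down through the sleeve to within 6 mm of the incisal table (height (world z) of pin_foot below 0.03 m and horizontal distance between pin_foot and incisal_table below 0.013 m and horizontal distance between pin_head and sleeve below 0.012 m and contact force between the fingers and incisal_pin above 1 N), for 0.1 s.
At the end, for the whole second after the job is handed in: Each socket centre within 4 mm of its own ball, the upper member level within 0.05 rad; the pin through the sleeve (head within 12 mm of its axis, upright within 0.2 rad), its foot within 4 mm of the incisal table's height and 13 mm of its centre; both released and at rest (distance between socket_left and ball_left below 0.004 m and distance between socket_right and ball_right below 0.004 m and angle between upper_grip's own z axis and vertical below 0.05 rad and height (world z) of pin_foot below 0.028 m and horizontal distance between pin_foot and incisal_table below 0.013 m and horizontal distance between pin_head and sleeve below 0.012 m and angle between pin_head's own z axis and vertical below 0.2 rad and linear speed of each of upper_member, incisal_pin below 0.01 m/s); the robot touches nothing.
It fails at once if the upper member is struck or pressed on the lower frame with more than 60 N (contact force between upper_member and lower_frame above 60 N).
It fails at once if a bystander is moved more than 25 mm (distance of any of jaw_model, stone_cast, carton, vial, spatula, bowl from where it was at the start of the episode above 0.025 m).
It also fails if it takes over 70 s, if anything falls off the work surface, if the arm or the gripper's body presses on something with over 40 N, if the wrist force passes 120 N, or if a joint passes its speed limit or range.

## Working session

There is one attempt and no reset: what is moved stays moved. The work goes in short steps, Python scripts to look and compute and a tool call to move; the robot and the scene stay as the last step left them, time stands still between calls to the robot, and variables do not carry over. Pictures are saved under pics/ and viewed, and the job is handed in when it is done.

Besides the shell and the picture viewer there is one more tool, called in YAML: its name, and indented under it one key for each argument. move_arm: Moves the arm, as the interface text tells. Its arguments: {"type":"object","properties":{"deltas":{"type":"array"},"force":{"type":"number"}},"required":["deltas"]}

```bash
ls; mkdir -p pics; python3 - <<'E'
from workcell import manip, viewer
import cv2,numpy as np
print(manip.get_obs())
for n in ["side","top","wrist"]:
    im,d=viewer.camera(n)
    cv2.imwrite(f"pics/{n}0.png",im[:,:,::-1]); np.savez(f"pics/{n}0.npz",im=im,d=d)
    print(n,viewer.calibration(n))
E
```

```text
pics
{'clock': 0.0, 'joint_pos': array([ 1.20940582,  0.33287396, -0.0647331 ,  1.46093469,  0.02162044,
        1.34988055, -0.08848032]), 'joint_velocities': array([-1.53387439e-03, -6.87223929e-04,  3.96772532e-04, -2.49515802e-03,
       -8.61700114e-04,  4.40870987e-05,  6.80503957e-04]), 'tau': array([ 9.86532405e-05, -6.25450444e+01,  4.92239348e-02, -3.91593504e+01,
        1.61532493e-02,  9.89028078e-03,  1.83934617e-06]), 'position': array([ 0.20760263, -0.58912491,  0.23051787]), 'ee_rot': array([ 9.85680224e-01,  1.68623857e-01, -1.53885976e-04, -6.82872354e-04]), 'ft_force': array([ 0.89403166, -0.06218225, -0.55246629]), 'torque': array([ 0.03671519, -0.01762594, -0.02845217]), 'grip_width': 0.999185570847462}
side {'fx': 377.23095083855327, 'fy': 377.23095083855327, 'cx': 254.55640188985868, 'cy': 186.28900823514456, 'R': array([[-7.76691990e-01, -6.29880562e-01,  1.73120579e-04],
       [-4.08921163e-01,  5.04022682e-01, -7.60752665e-01],
       [ 4.79096060e-01, -5.90941294e-01, -6.49041872e-01]]), 't': array([0.45368652, 0.26455724, 0.91308498])}
top {'fx': 362.4505716758596, 'fy': 362.4505716758596, 'cx': 254.33211243249073, 'cy': 187.1857521938562, 'R': array([[-0.00157141, -0.99998618, -0.00501613],
       [-0.98714406,  0.0023529 , -0.15981574],
       [ 0.15982533,  0.00470051, -0.98713412]]), 't': array([0.04971789, 0.55211415, 0.95837907])}
wrist {'fx': 266.9989858037843, 'fy': 266.9989858037843, 'cx': 258.93668345219317, 'cy': 192.87079430673737, 'T_tool_cam': array([[ 9.00030781e-05, -9.56220531e-01, -2.92647036e-01,
         7.42356924e-02],
       [ 9.99999869e-01,  2.33710271e-04, -4.56097199e-04,
         4.39584897e-04],
       [ 5.04524124e-04, -2.92646956e-01,  9.56220427e-01,
        -1.43378331e-01],
       [ 0.00000000e+00,  0.00000000e+00,  0.00000000e+00,
         1.00000000e+00]])}
```

View pics/top0.png

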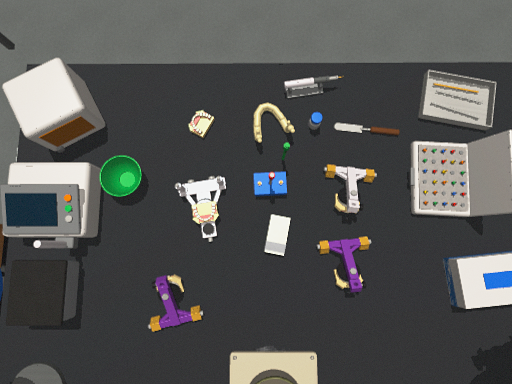

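View pics/side0.png

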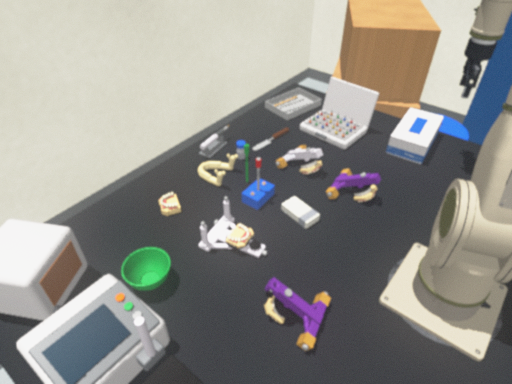

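View pics/wrist0.png

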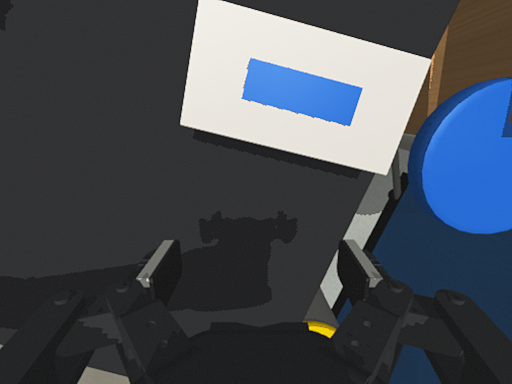

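The top view shows the frame at about (205,205), the silver upper member at (350,190), and the blue stand with the red pin at (271,180). The purple and green look-alikes are also visible. Next I'll compute coarse positions.

```bash
cat > h.py <<'E'
import numpy as np,cv2
from workcell import manip, viewer
from scipy.spatial.transform import Rotation as Rn
def T_tool(o):
    T=np.eye(4);T[:3,:3]=Rn.from_quat(o['ee_rot']).as_matrix();T[:3,3]=o['position'];return T
def shoot(name,tag):
    o=manip.get_obs(); im,d=viewer.camera(name); c=viewer.calibration(name)
    K=np.array([[c['fx'],0,c['cx']],[0,c['fy'],c['cy']],[0,0,1]])
    if name=='wrist': W=T_tool(o)@np.array(c['T_tool_cam'])
    else:
        W=np.eye(4);W[:3,:3]=np.array(c['R']).T;W[:3,3]=-np.array(c['R']).T@np.array(c['t'])
    cv2.imwrite(f"pics/{tag}.png",im[:,:,::-1]); np.savez(f"pics/{tag}.npz",im=im,d=d,K=K,W=W); return load(tag)
class V: pass
def load(tag):
    z=np.load(f"pics/{tag}.npz");v=V();v.im=z['im'];v.d=z['d'];v.K=z['K'];v.W=z['W']
    vv,uu=np.mgrid[0:384,0:512]
    r=np.stack([(uu-v.K[0,2])/v.K[0,0],(vv-v.K[1,2])/v.K[1,1],np.ones_like(uu,float)],-1)
    v.P=(r*v.d[...,None])@v.W[:3,:3].T+v.W[:3,3]; v.P[v.d==0]=np.nan; return v
def proj(v,X):
    X=np.atleast_2d(X);c=(X-v.W[:3,3])@v.W[:3,:3]; return c[:,:2]/c[:,2:]*[v.K[0,0],v.K[1,1]]+v.K[:2,2]
def zoom(v,u0,v0,u1,v1,tag,k=None):
    c=v.im[v0:v1,u0:u1,::-1];k=k or min(800/(u1-u0),600/(v1-v0));cv2.imwrite(f"pics/{tag}.png",cv2.resize(c,None,fx=k,fy=k,interpolation=cv2.INTER_CUBIC))
E
python3 - <<'E'
from h import *
v=shoot('top','top1')
np.set_printoptions(precision=4,suppress=True)
for n,(u,w) in dict(spine=(351,190),screw=(352,180),boxl=(331,170),boxr=(372,176),sleeve=(353,208),ballL=(181,185),ballR=(223,180),inc=(208,229),pin=(271,174),stand=(271,188),green=(286,146)).items():
    print(n,v.P[w,u])
zoom(v,150,120,400,300,'top1z')
v=shoot('side','side1'); zoom(v,140,120,360,285,'side1z')
E
```

```text
spine [ 0.5394 -0.2107  0.0726]
screw [ 0.5694 -0.2187  0.0574]
boxl [ 0.6026 -0.1675  0.0329]
boxr [ 0.5848 -0.2813  0.0347]
sleeve [ 0.489  -0.2089  0.0914]
ballL [0.5532 0.2449 0.0781]
ballR [0.577  0.1378 0.0205]
inc [0.4384 0.1777 0.022 ]
pin [0.5677 0.0067 0.1527]
stand [0.5512 0.0022 0.0358]
green [ 0.641  -0.0321  0.1464]
```

View pics/top1z.png

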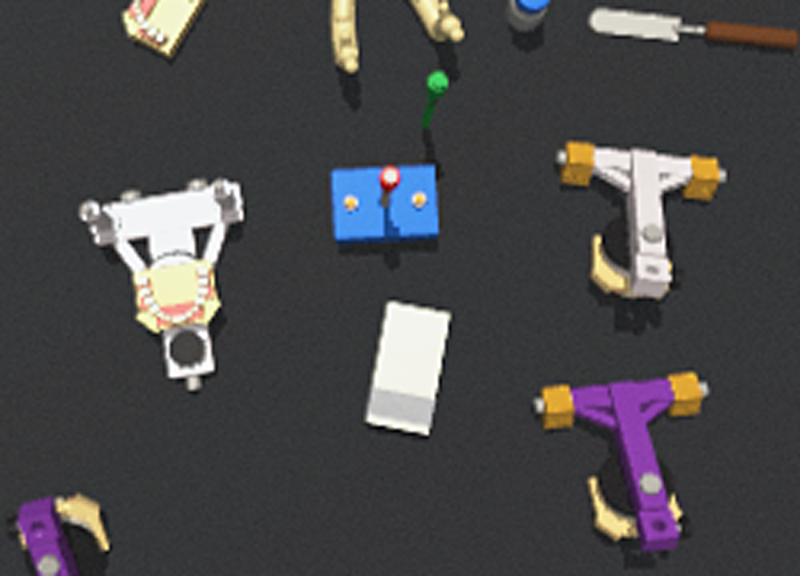

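View pics/side1z.png

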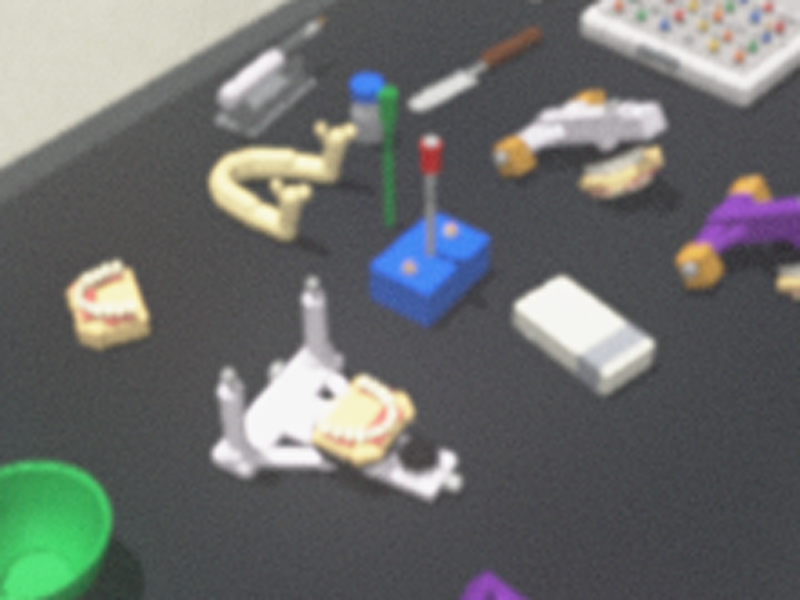

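move_arm:
  deltas:
    - [0.042,-0.0255,0,0,0,0,1]
    - [0.042,-0.0255,0,0,0,0,1]
    - [0.042,-0.0255,0,0,0,0,1]
    - [0.042,-0.0255,0,0,0,0,1]
    - [0.042,-0.0255,0,0,0,0,1]
    - [0.042,-0.0255,0,0,0,0,1]
    - [0.042,-0.0255,0,0,0,0,1]
    - [0.042,-0.0255,0,0,0,0,1]
    - [0.042,-0.0255,0,0,0,0,1]
    - [0.042,-0.0255,0,0,0,0,1]

```text
clock: 1.5
position: [0.5199, -0.2082, 0.2314]
ee_rot: [0.986, 0.168, 0.0, 0.0]
ft_force: [0.6, -0.6, 0.0]
grip_width: 0.996
```

move_arm:
  deltas:
    - [0,0,0,0,0,9.5,1]
    - [0,0,0,0,0,9.5,1]
    - [0,0,0,0,0,9.5,1]
    - [0,0,0,0,0,0,1]
    - [0,0,0,0,0,0,1]

```text
clock: 2.12
position: [0.5191, -0.2094, 0.2313]
ee_rot: [0.997, -0.077, -0.0, 0.0]
ft_force: [0.1, 0.0, -0.4]
grip_width: 0.999
```

```bash
python3 - <<'E'
from h import *
print(manip.get_obs())
v=shoot('wrist','w1')
E
```

```text
{'clock': 2.125, 'joint_pos': array([ 0.60927572,  0.21066827, -0.35381576,  1.62252297,  0.07493888,
        1.32176996, -1.48151527]), 'joint_velocities': array([ 0.00307557,  0.00035912, -0.00064357, -0.00254057, -0.00070378,
       -0.00034593, -0.01123813]), 'tau': array([-1.15707703e-01, -5.21963239e+01, -2.31364332e+00, -3.88092828e+01,
        1.44885431e-02,  1.65218771e-03, -8.86068097e-02]), 'position': array([ 0.51908367, -0.20938487,  0.23129173]), 'ee_rot': array([ 9.97002948e-01, -7.73635544e-02, -7.81460352e-06,  5.24489677e-05]), 'ft_force': array([ 0.08814197,  0.02974538, -0.41945482]), 'torque': array([0.00279752, 0.00783197, 0.04176477]), 'grip_width': 0.9990027438680158}
```

View pics/w1.png

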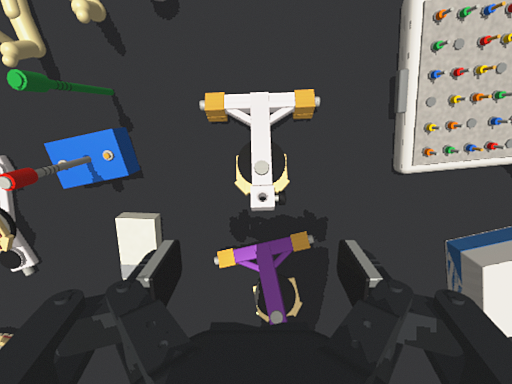

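The wrist view shows the member with its spine at about (261,140), screw (262,168), sleeve (263,197), and boxes at (215,107) and (304,104). I'll fit its pose from the depth.

```bash
cat > fitm.py <<'E'
from h import *
np.set_printoptions(precision=4,suppress=True)
# geometric member model fit: use bar side-edge pts & plane
def fit(v,box,pr=True,it=4):
    u0,v0,u1,v1=box
    im=v.im[v0:v1,u0:u1].astype(int);P=v.P[v0:v1,u0:u1].reshape(-1,3);c=im.reshape(-1,3)
    white=(c.min(1)>150)&(c.max(1)-c.min(1)<40)&~np.isnan(P[:,0])
    Q=P[white]
    rng=np.random.default_rng(0);best=None
    for _ in range(500):
        a=Q[rng.choice(len(Q),3,False)];n=np.cross(a[1]-a[0],a[2]-a[0])
        if np.linalg.norm(n)<1e-7: continue
        n/=np.linalg.norm(n);n*=np.sign(n[2])
        if n[2]<.6: continue
        s=np.abs((Q-a[0])@n)<.0015
        if best is None or s.sum()>best.sum(): best=s
    I=Q[best];m=I.mean(0);n=np.linalg.svd(I-m)[2][2];n*=np.sign(n[2])
    if pr: print('plane',len(I),m,n,'tilt',np.degrees(np.arccos(n[2])))
    return m,n,Q,I
E
python3 - <<'E'
from fitm import *
v=load('w1'); zoom(v,180,75,340,225,'w1z')
m,n,Q,I=fit(v,(240,92,285,212))
for u in [(261,140),(262,168),(261,187),(263,197),(261,210),(215,101),(304,98)]:
    print(u,v.P[u[1],u[0]],v.im[u[1],u[0]])
for r in range(115,160,8):
    L=[u for u in range(235,290) if v.im[r,u].min()>150]
    print(r,L[0],L[-1],v.P[r,L[0]],v.P[r,L[-1]],v.P[r,261])
E
```

```text
plane 1530 [ 0.567  -0.2183  0.0594] [ 0.5087 -0.0657  0.8585] tilt 30.855679270936474
(261, 140) [ 0.5607 -0.2188  0.0624] [242 239 237]
(262, 168) [ 0.5334 -0.2155  0.0879] [210 207 195]
(261, 187) [ 0.5125 -0.2112  0.0888] [247 246 245]
(263, 197) [ 0.4719 -0.2085 -0.0004] [38 37 39]
(261, 210) [ 0.4525 -0.2026  0.0008] [116 112 111]
(215, 101) [ 0.6124 -0.1704  0.0319] [236 187  74]
(304, 98) [ 0.5992 -0.2774  0.0328] [236 189  76]
115 235 282 [ 0.5926 -0.1917  0.0344] [ 0.5837 -0.2485  0.0344] [ 0.5879 -0.223   0.0474]
123 247 269 [ 0.5811 -0.2047  0.0373] [ 0.577  -0.2313  0.0393] [ 0.5791 -0.2216  0.0533]
131 251 269 [ 0.5722 -0.2088  0.0579] [ 0.5689 -0.2295  0.0565] [ 0.5704 -0.2203  0.0573]
139 251 270 [ 0.5637 -0.2076  0.0632] [ 0.554  -0.2307  0.0015] [ 0.5619 -0.2189  0.0624]
147 251 270 [ 0.5553 -0.2063  0.0677] [ 0.5467 -0.2286  0.0285] [ 0.5535 -0.2176  0.0676]
155 251 270 [ 0.5469 -0.2051  0.0724] [ 0.5435 -0.2264  0.0719] [ 0.5452 -0.2163  0.0727]
```

View pics/w1z.png

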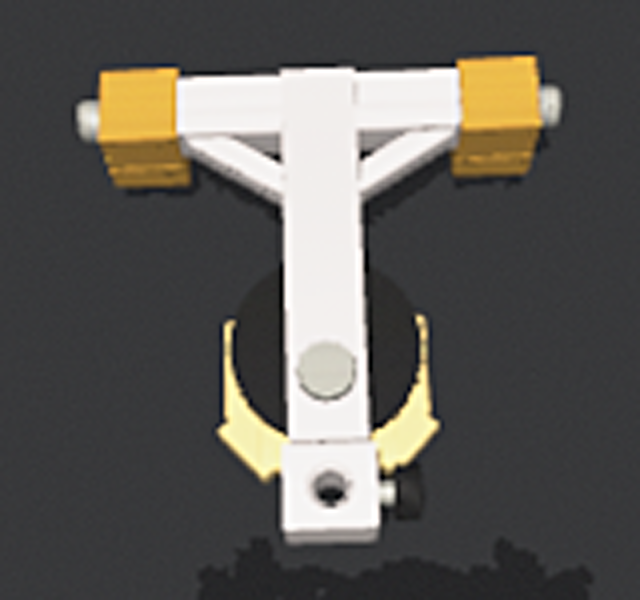

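```bash
python3 - <<'E'
from fitm import *
from scipy.optimize import least_squares
v=load('w1');k=4.0
m,n,Q,I=fit(v,(240,92,285,212),0)
kp=[((65,0,6),(331,488)),((34,0,15),(326,370)),((53,13,6),(377,441)),((53,-13,6),(284,442)),((77,13,6),(379,529)),((77,-13,6),(283,529)),
((-68,67,None),(537,56)),((-68,43,None),(459,59)),((-68,-67,None),(100,71)),((-68,-43,None),(178,68)),
((0,11,10),(364,262)),((0,-11,10),(285,262))]
def res(p,full=False):
    R=Rn.from_rotvec(p[3:6]).as_matrix();t=p[:3]
    X=np.array([[a[0][0],a[0][1],p[6]*1000 if a[0][2] is None else a[0][2]] for a in kp])/1000
    px=np.array([(a[1][0]/k-.375+180,a[1][1]/k-.375+75) for a in kp])
    e=(proj(v,X@R.T+t)-px)
    e[-2:,1]=0
    # plane depth: points I should lie at z=+10mm
    pl=((I[::40]-t)@R[:,2]-.010)*1000
    return (e,pl) if full else np.r_[e.ravel(),pl*.7]
d=np.array([-.855,.117,.505]);R0=np.c_[d,np.cross(n,d),n]
s=least_squares(res,np.r_[.5555,-.2185,.0578,Rn.from_matrix(R0).as_rotvec(),0.0],loss='soft_l1',x_scale=[.01]*3+[.1]*3+[.01])
R=Rn.from_rotvec(s.x[3:6]).as_matrix()
print('grip',s.x[:3],'boxtop z',s.x[6]);print(R)
e,pl=res(s.x,1);print(e);print('pl',pl.std(),pl.mean())
print('tilt',np.degrees(np.arccos(R[2,2])),'heading',np.degrees(np.arctan2(R[1,0],-R[0,0])))
np.savez('member.npz',R=R,t=s.x[:3])
# desired tool: x=-mx, z=-mz, y=my
o=manip.get_obs();Rt=Rn.from_quat(o['ee_rot']).as_matrix()
G=np.c_[-R[:,0],R[:,1],-R[:,2]]
print('rotvec deg tool',np.degrees(Rn.from_matrix(Rt.T@G).as_rotvec()))
for b in (0.019,-0.06): # TCP
    T=s.x[:3]+G[:,2]*b; print(T,'delta tool', Rt.T@(T-o['position']),'in G', G.T@(T-o['position']))
E
```

```text
grip [ 0.5555 -0.2177  0.0548] boxtop z 0.005963543750535749
[[-0.8512 -0.1238  0.51  ]
 [ 0.107  -0.9923 -0.0622]
 [ 0.5137  0.0016  0.8579]]
[[-0.112  -0.5389]
 [ 0.2986 -0.298 ]
 [-0.2754  0.4167]
 [-0.2939  0.8421]
 [ 0.0667 -0.4606]
 [ 0.3392  0.2074]
 [ 0.0781  0.0654]
 [-0.0629 -0.0371]
 [ 0.0713 -0.083 ]
 [ 0.0672  0.0243]
 [-0.4119  0.    ]
 [ 0.2171  0.    ]]
pl 0.7336603455823084 -0.013198724784511801
tilt 30.913757514821064 heading 7.166728173834739
rotvec deg tool [ -0.5749 -30.9109  -1.7322]
[ 0.5458 -0.2165  0.0385] delta tool [0.0275 0.0029 0.1928] in G [0.1226 0.0035 0.1514]
[ 0.5861 -0.2214  0.1062] delta tool [0.0681 0.0015 0.1251] in G [0.1226 0.0035 0.0724]
```

move_arm:
  deltas:
    - [0,0,0,-0.2,-10.3,-0.6,1]
    - [0,0,0,-0.2,-10.3,-0.6,1]
    - [0,0,0,-0.2,-10.3,-0.6,1]
    - [0.041,0.001,0.024,0,0,0,1]
    - [0.041,0.0015,0.024,0,0,0,1]
    - [0.0406,0.001,0.0244,0,0,0,1]
    - [0,0,0,0,0,0,1]
    - [0,0,0,0,0,0,1]

```text
clock: 3.18
position: [0.5863, -0.2218, 0.1074]
ee_rot: [0.962, -0.061, -0.265, -0.016]
ft_force: [-0.0, -0.9, 0.4]
grip_width: 0.997
```

```bash
python3 - <<'E'
from h import *
o=manip.get_obs();print(o['joint_pos'],o['position'])
z=np.load('member.npz');R,t=z['R'],z['t'];G=np.c_[-R[:,0],R[:,1],-R[:,2]]
Rt=Rn.from_quat(o['ee_rot']).as_matrix()
print(np.degrees(Rn.from_matrix(Rt.T@G).as_rotvec()),Rt.T@(t+G[:,2]*.019-o['position']))
v=shoot('wrist','w2')
X=np.array([(65,0,6),(34,0,15),(53,13,6),(53,-13,6),(77,13,6),(77,-13,6),(-68,67,6),(-68,-67,6),(0,11,10),(0,-11,10),(0,0,10)])/1000
im=v.im[:,:,::-1].copy()
for p in proj(v,X@R.T+t): cv2.circle(im,tuple(int(round(a)) for a in p),2,(0,0,255),-1)
cv2.imwrite('pics/w2a.png',im)
E
```

```text
[ 0.41073528  0.85670369 -0.29989038  1.04459943  0.24464704  1.8091954
 -1.55677362] [ 0.58625306 -0.22179128  0.10743852]
[-0.06002944 -0.07132131 -0.05255256] [ 0.00033247 -0.00025695  0.08013517]
```

View pics/w2a.png

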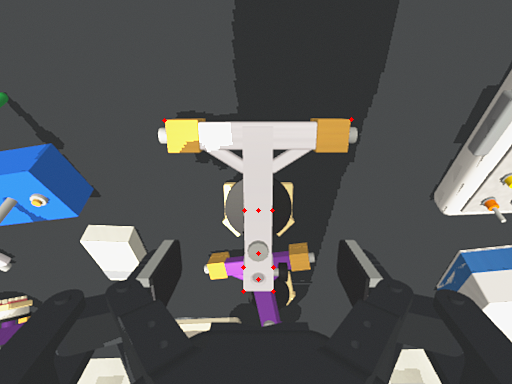

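The overlay from the second view fits: the predicted dots fall on the sleeve hole (258,279), the screw (258,251) and the box edges. Next I'll check the plane height from this view.

```bash
python3 - <<'E'
from fitm import *
v=load('w2');z=np.load('member.npz');R,t=z['R'],z['t']
q=v.P[180:230,250:268].reshape(-1,3);q=q[~np.isnan(q[:,0])]
L=(q-t)@R;print('top z local mm',np.median(L[:,2])*1000)
q=v.P[246:256,254:262].reshape(-1,3);print('screw',np.nanmedian((q-t)@R,axis=0)*1000)
for r in (190,205,220):
    u=[u for u in range(225,290) if abs(((v.P[r,u]-t)@R)[2]-.010)<.003]; print([((v.P[r,a]-t)@R*1000).round(1) for a in (u[0],u[-1])])
E
```

```text
top z local mm 9.732025888532757
screw [31.9184 -0.305  15.1875]
[array([-16.5, -11.2,  10. ]), array([-16.5,  10. ,  10. ])]
[array([ -4.6, -11.4,  10.3]), array([-4.1, 10.2,  8.9])]
[array([  8. , -10.9,  10.1]), array([ 8.5, 10.4,  8.8])]
```

move_arm:
  deltas:
    - [0.0005,0,0.03,0,0,0,1]
    - [0.0005,-0.0005,0.025,0,0,0,1]
    - [0,0,0.015,0,0,0,1]
    - [0,0,0.01,0,0,0,1]
    - [0,0,0,0,0,0,1]
    - [0,0,0,0,0,0,-1]
    - [0,0,0,0,0,0,-1]
    - [0,0,0,0,0,0,-1]
    - [0,0,0,0,0,0,-1]
    - [0,0,0,0,0,0,-1]
  force: 80

```text
clock: 4.47
position: [0.5465, -0.2162, 0.0374]
ee_rot: [0.962, -0.061, -0.266, -0.016]
ft_force: [1.8, -0.7, 2.0]
grip_width: 0.244
```

```bash
python3 - <<'E'
from h import *
o=manip.get_obs();print(o['position'],o['ft_force'],o['torque'],o['grip_width'])
v=shoot('wrist','w3');v=shoot('side','s3')
zoom(v,230,90,400,215,'s3z')
E
```

```text
[ 0.54653414 -0.21620453  0.0373799 ] [ 1.79267125 -0.68515944  1.96877337] [-0.05081389 -0.40671645 -0.04132029] 0.24414472631401685
```

View pics/w3.png

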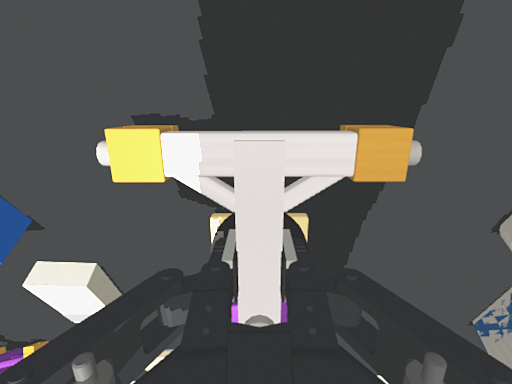

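View pics/s3z.png

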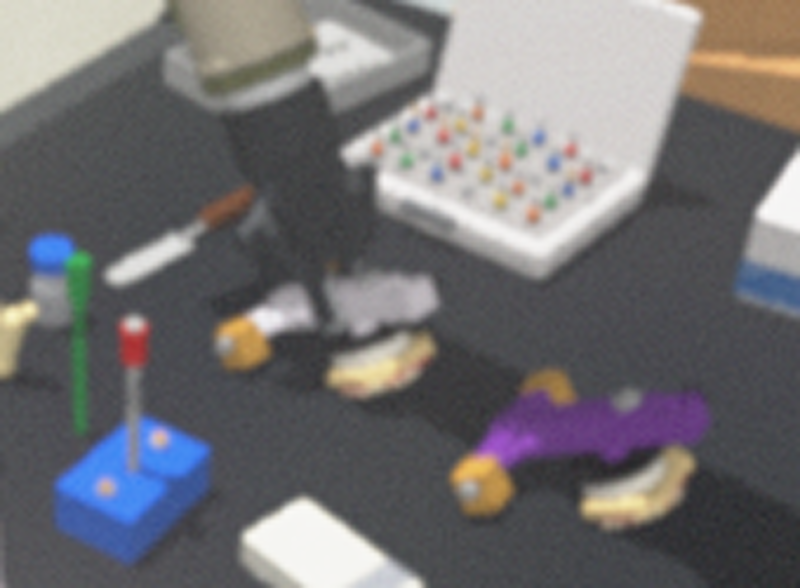

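move_arm:
  deltas:
    - [-0.0093,0,-0.0155,0,0,0,-1]
    - [-0.0185,0,-0.0309,0,0,0,-1]
    - [-0.0185,0,-0.0309,0,0,0,-1]
    - [-0.0185,0,-0.0309,0,0,0,-1]
    - [-0.0185,0,-0.0309,0,0,0,-1]
    - [-0.0185,0,-0.0309,0,0,0,-1]
    - [-0.0093,0,-0.0155,0,0,0,-1]
    - [0,0,0,0,5.2,0,-1]
    - [0,0,0,0,5.2,0,-1]
    - [0,0,0,0,5.2,0,-1]

```text
clock: 5.82
position: [0.5459, -0.2157, 0.2528]
ee_rot: [0.989, -0.062, -0.132, -0.007]
ft_force: [0.4, -0.6, -4.4]
grip_width: 0.247
```

move_arm:
  deltas:
    - [0,0,0,0,5.2,0,-1]
    - [0,0,0,0,5.2,0,-1]
    - [0,0,0,0,4.9,0,-1]
    - [0,0,0,0,0,0,-1]
    - [0,0,0,0,0,0,-1]

```text
clock: 6.45
position: [0.5459, -0.2158, 0.2529]
ee_rot: [0.998, -0.063, -0.001, 0.001]
ft_force: [0.5, 0.1, -4.0]
grip_width: 0.242
```

```bash
python3 - <<'E'
from h import *
np.set_printoptions(precision=4,suppress=True)
o=manip.get_obs();print(o['position'],o['ft_force'],o['torque'],o['grip_width'],o['joint_pos'])
print(T_tool(o))
v=shoot('wrist','w4');v=shoot('top','t4');v=shoot('side','s4')
zoom(v,230,30,400,155,'s4z')
E
```

```text
[ 0.5459 -0.2158  0.2529] [ 0.4789  0.0566 -3.9822] [ 0.0132  0.013  -0.0274] 0.24242762757950262 [ 0.6092  0.2642 -0.3774  1.5161  0.1     1.3824 -1.472 ]
[[ 0.9921 -0.1256 -0.0028  0.5459]
 [-0.1256 -0.9921 -0.0012 -0.2158]
 [-0.0026  0.0016 -1.      0.2529]
 [ 0.      0.      0.      1.    ]]
```

View pics/w4.png

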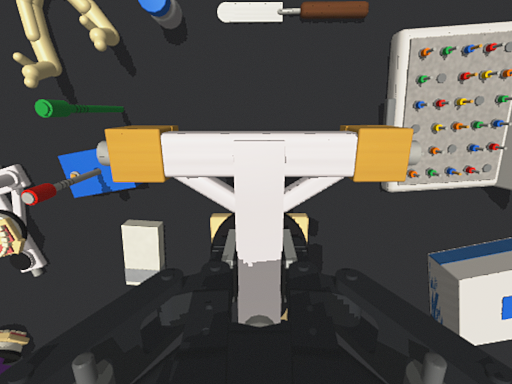

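View pics/s4z.png

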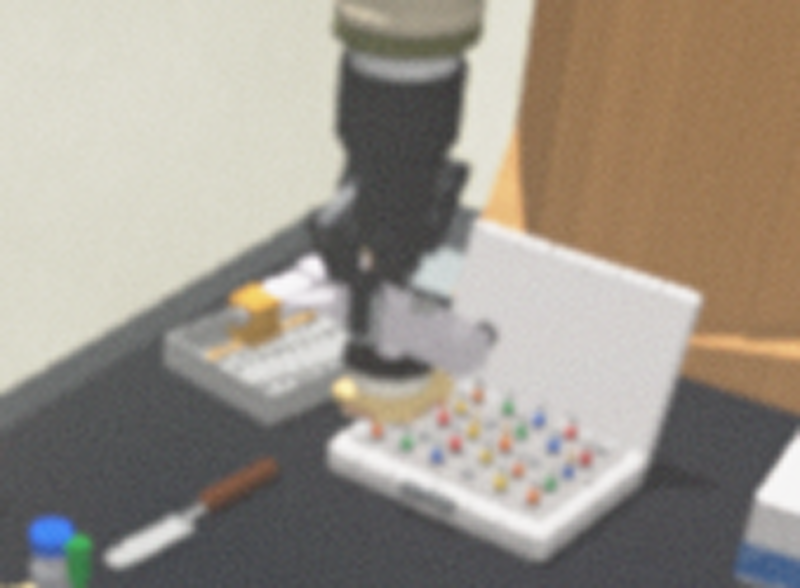

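View pics/t4.png

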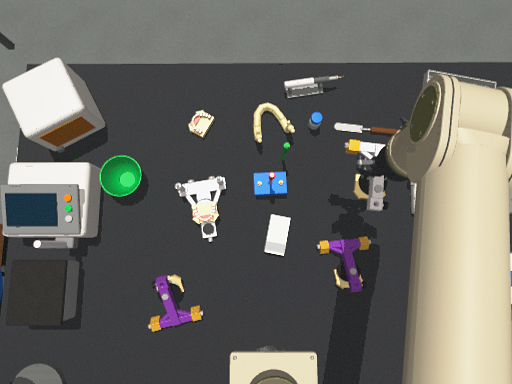

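```bash
cat > heldfit.py <<'E'
from fitm import *
def held(tag,o=None):
    v=load(tag)
    c=viewer.calibration('wrist');Tc=np.array(c['T_tool_cam'])
    Pc=(v.P-v.W[:3,3])@v.W[:3,:3]; Pt=Pc@Tc[:3,:3].T+Tc[:3,3]
    a=Pt[150:235,240:280].reshape(-1,3);a=a[~np.isnan(a[:,0])]
    med=np.median(a[:,2]);a=a[abs(a[:,2]-med)<.004]
    m=a.mean(0);n=np.linalg.svd(a-m)[2][2];n*=-np.sign(n[2])
    print('bar top mean',m*1000,'normal(tool)',n,'std',((a-m)@n).std()*1000)
    for nm,(u0,u1) in dict(Rbox=(112,158),Lbox=(362,405)).items():
        b=Pt[135:175,u0:u1].reshape(-1,3);print(nm,np.nanmedian(b,axis=0)*1000)
    # edges of bar per row
    E=[]
    for r in range(150,240,3):
        u=[k for k in range(225,295) if abs(Pt[r,k,2]-med)<.003]
        E.append((Pt[r,u[0]]+Pt[r,u[-1]])/2)
    E=np.array(E);p=np.polyfit(E[:,0],E[:,1],1);print('centreline y at x=0 mm',p[1]*1000,'slope deg',np.degrees(p[0]))
    return v,Pt
if __name__=='__main__':
    import sys
    v,Pt=held(sys.argv[1])
    # gold mask extents in tool x,y
    im=v.im.astype(int);g=(im[...,0]-im[...,2]>90)&(im[...,0]>150)
    for nm,sl in dict(R=np.s_[115:190,90:200],L=np.s_[115:190,330:430]).items():
        q=Pt[sl][g[sl]];q=q[~np.isnan(q[:,0])]
        mz=np.median(q[:,2]);q=q[abs(q[:,2]-mz)<.003];print(nm,'z',mz*1000,'x',np.percentile(q[:,0],[1,99])*1000,'y',np.percentile(q[:,1],[1,99])*1000)
E
python3 heldfit.py w4; python3 heldfit.py w3
```

```text
bar top mean [ 39.7096   0.7926 -29.5292] normal(tool) [-0.0005 -0.0002 -1.    ] std 0.6030123877119002
Rbox [ 56.0686 -54.4795 -25.6033]
Lbox [ 56.2026  55.3862 -25.4529]
centreline y at x=0 mm 0.24610210198374718 slope deg 0.1151016793983037
R z -25.585578293914267 x [43.9593 67.0957] y [-65.814  -43.0134]
L z -25.42318537450801 x [44.4172 67.4838] y [43.7169 66.7211]
bar top mean [ 39.6919   0.7954 -29.5015] normal(tool) [-0.0003  0.0018 -1.    ] std 0.5978428541823396
Rbox [ 56.1486 -54.4083 -25.6279]
Lbox [ 56.1443  55.4622 -25.3871]
centreline y at x=0 mm 0.32938905773655486 slope deg -0.05575472125002932
R z -25.523865901018112 x [43.995  67.4766] y [-65.9729 -42.8655]
L z -25.337828112610442 x [44.2945 67.5181] y [43.6337 66.7414]
```

```bash
cat > go.py <<'E'
from h import *
import sys
def to(x,y,z,yaw=None):
    o=manip.get_obs();R=Rn.from_quat(o['ee_rot']).as_matrix()
    d=R.T@(np.array([x,y,z])-o['position']);print('delta tool',d.round(4))
    if yaw is not None:
        q=np.radians(yaw);G=np.array([[np.cos(q),np.sin(q),0],[np.sin(q),-np.cos(q),0],[0,0,-1]])
        print('rotvec',np.degrees(Rn.from_matrix(R.T@G).as_rotvec()).round(2))
if __name__=='__main__': to(*map(float,sys.argv[1:]))
E
python3 - <<'E'
from h import *
v=load('top1')
def bp(v,u,w,z):
    r=v.W[:3,:3]@np.array([(u-v.K[0,2])/v.K[0,0],(w-v.K[1,2])/v.K[1,1],1]);return v.W[:3,3]+r*(z-v.W[2,3])/r[2]
k=800/250
for n,(a,b,z) in dict(L=(90,209,.1),R=(231,189,.1),inc=(188,350,.024)).items(): print(n,bp(v,150+a/k,120+b/k,z))
E
python3 go.py .5 -.05 .253
```

```text
L [0.54867153 0.24778918 0.1       ]
R [0.56501314 0.13263533 0.1       ]
inc [0.43728416 0.17535294 0.024     ]
delta tool [-0.0668 -0.1584 -0.0004]
```

move_arm:
  deltas:
    - [-0.011,-0.02,0,0,0,0,-1]
    - [-0.014,-0.034,0,0,0,0,-1]
    - [-0.014,-0.035,0,0,0,0,-1]
    - [-0.014,-0.035,0,0,0,0,-1]
    - [-0.0138,-0.0344,0,0,0,0,-1]
    - [0,0,0,0,0,0,-1]

```text
clock: 7.35
position: [0.4998, -0.0467, 0.2533]
ee_rot: [0.998, -0.06, -0.0, 0.001]
ft_force: [0.5, -0.8, -3.6]
grip_width: 0.239
```

```bash
python3 - <<'E'
from h import *
print(manip.get_obs()['position'])
shoot('wrist','w5')
E
python3 go.py .45 .19 .253
```

```text
[ 0.49976223 -0.04672213  0.25327095]
delta tool [-0.079  -0.231  -0.0003]
```

View pics/w5.png

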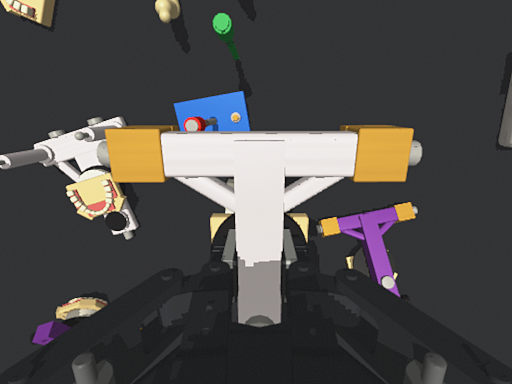

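move_arm:
  deltas:
    - [-0.009,-0.024,0,0,0,0,-1]
    - [-0.015,-0.045,0,0,0,0,-1]
    - [-0.015,-0.046,0,0,0,0,-1]
    - [-0.015,-0.046,0,0,0,0,-1]
    - [-0.015,-0.045,0,0,0,0,-1]
    - [-0.01,-0.025,0,0,0,0,-1]
    - [0,0,0,0,0,-7.5,-1]
    - [0,0,0,0,0,-7.5,-1]
    - [0,0,0,0,0,0,-1]
    - [0,0,0,0,0,0,-1]

```text
clock: 8.65
position: [0.4509, 0.1883, 0.2525]
ee_rot: [0.998, 0.066, -0.0, 0.001]
ft_force: [0.3, 0.2, -4.7]
grip_width: 0.244
```

```bash
python3 - <<'E'
from h import *
o=manip.get_obs();print(o['position'],o['joint_pos'])
shoot('wrist','w6')
E
python3 heldfit.py w6
```

```text
[0.45090339 0.1883437  0.25253984] [ 0.22519324  0.06868539 -0.73689864  1.74445587  0.04846524  1.34786683
 -1.96001336]
bar top mean [ 39.583    0.7231 -29.5626] normal(tool) [-0.0021  0.001  -1.    ] std 0.59975039548448
Rbox [ 55.9918 -54.4859 -25.6269]
Lbox [ 55.9099  55.3319 -25.4869]
centreline y at x=0 mm 0.29259409855166035 slope deg -0.11813374295167467
R z -25.610385056213715 x [43.8504 66.956 ] y [-66.0175 -43.0374]
L z -25.465149044127706 x [44.4025 67.3722] y [43.6801 66.6635]
```

View pics/w6.png

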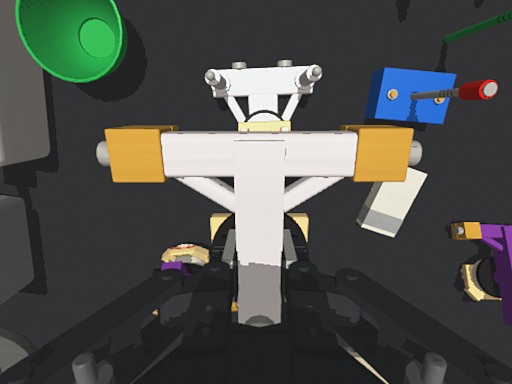

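```bash
python3 - <<'E'
from h import *
np.set_printoptions(precision=4,suppress=True)
v=load('w6');zoom(v,190,45,340,135,'w6z',5)
for nm,(u0,u1) in dict(R=(203,218),L=(308,324)).items():
    q=v.P[62:86,u0:u1].reshape(-1,3);q=q[q[:,2]>.085];print(nm,len(q),q.max(0),q.min(0),q.mean(0))
v=load('w5');zoom(v,0,100,140,240,'w5z',4)
E
```

```text
R 82 [0.5579 0.2573 0.1012] [0.5483 0.2479 0.0956] [0.5529 0.2524 0.099 ]
L 82 [0.5756 0.151  0.1013] [0.5671 0.1403 0.0851] [0.5714 0.1453 0.0986]
```

View pics/w6z.png

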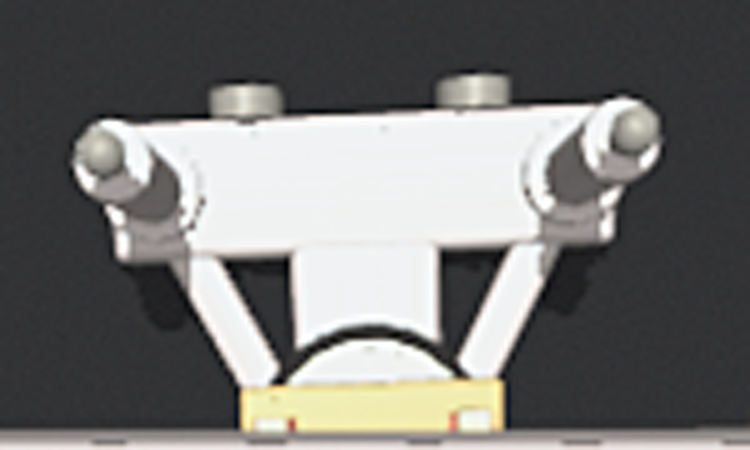

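View pics/w5z.png

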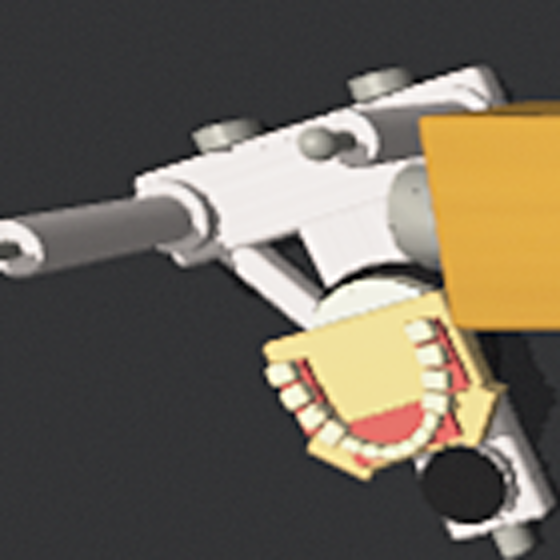

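```bash
cat > tri.py <<'E'
from h import *
np.set_printoptions(precision=4,suppress=True)
def ray(v,u,w):
    r=v.W[:3,:3]@np.array([(u-v.K[0,2])/v.K[0,0],(w-v.K[1,2])/v.K[1,1],1]);return v.W[:3,3],r/np.linalg.norm(r)
def bp(v,u,w,z):
    o,r=ray(v,u,w);return o+r*(z-o[2])/r[2]
def tri(obs):
    A=0;b=0
    for v,u,w in obs:
        o,r=ray(v,u,w);M=np.eye(3)-np.outer(r,r);A=A+M;b=b+M@o
    X=np.linalg.solve(A,b);return X,[proj(v,X)[0]-[u,w] for v,u,w in obs]
E
python3 - <<'E'
from tri import *
a=load('w6');b=load('w5');t=load('top1')
print(tri([(a,316.4,70.8),(b,79.4,135.9)]))
L=bp(a,316.4,70.8,.095);R=bp(a,209.8,75.0,.095);print(L,R,np.linalg.norm(L-R),'L5',bp(b,79.4,135.9,.095))
for h in(.090,.1):print(h,bp(a,316.4,70.8,h))
y=(L-R)/np.linalg.norm(L-R);f=np.array([y[1],-y[0],0]);print('fwd',f,'tool yaw',np.degrees(np.arctan2(-f[1],-f[0])));print('inc pred',(L+R)/2+.122*f, bp(b,113.75+2,100+484/4,.024))
o=manip.get_obs();print(o['ee_rot'],o['position'])
E
```

```text
(array([0.5715, 0.144 , 0.0959]), [array([-0.0056,  0.2245]), array([-0.1084, -0.1816])])
[0.5719 0.1439 0.095 ] [0.5534 0.2528 0.095 ] 0.11047472300175325 L5 [0.5713 0.1445 0.095 ]
0.09 [0.5727 0.143  0.09  ]
0.1 [0.5711 0.1448 0.1   ]
fwd [-0.9858 -0.1677  0.    ] tool yaw 9.655651322800804
inc pred [0.4423 0.1779 0.095 ] [0.4421 0.1771 0.024 ]
[ 0.9978  0.0664 -0.0003  0.0008] [0.4508 0.1885 0.2526]
```

```bash
python3 go.py .5076 .1894 .122 9.66
```

```text
delta tool [0.0565 0.0064 0.1306]
rotvec [ 0.09  0.04 -2.05]
```

move_arm:
  deltas:
    - [0.0145,0.0016,0,0,0,0,-1]
    - [0.014,0.0016,0,0,0,0,-1]
    - [0.014,0.0016,0,0,0,0,-1]
    - [0.014,0.0016,0,0,0,0,-1]
    - [0,0,0.03,0.1,0,-2.05,-1]
    - [0,0,0.035,0,0,0,-1]
    - [0,0,0.035,0,0,0,-1]
    - [0,0,0.0306,0,0,0,-1]
    - [0,0,0,0,0,0,-1]
    - [0,0,0,0,0,0,-1]

```text
clock: 9.95
position: [0.5082, 0.1906, 0.1232]
ee_rot: [0.996, 0.086, 0.0, -0.0]
ft_force: [0.2, 0.1, -4.5]
grip_width: 0.246
```

```bash
python3 go.py .5076 .1894 .1065 9.66; python3 - <<'E'
from h import *
o=manip.get_obs();print(o['position'],o['ft_force'])
shoot('wrist','w7');v=shoot('side','s7');zoom(v,150,120,300,270,'s7z',4)
E
python3 heldfit.py w7
```

```text
delta tool [-0.0008  0.0011  0.0167]
rotvec [-0.04 -0.05  0.17]
[0.50820692 0.19059266 0.12323998] [ 0.19863929  0.06907473 -4.51504104]
bar top mean [ 39.5578   0.7085 -29.5313] normal(tool) [-0.0014  0.0016 -1.    ] std 0.5810143916599928
Rbox [ 55.927  -54.5902 -25.5982]
Lbox [ 55.9563  55.3768 -25.4413]
centreline y at x=0 mm 0.2890066413377178 slope deg -0.06488383688360286
R z -25.579270741421496 x [43.8095 66.9495] y [-66.06   -42.9489]
L z -25.41630446352748 x [43.7662 67.3551] y [43.6778 66.5577]
```

View pics/w7.png

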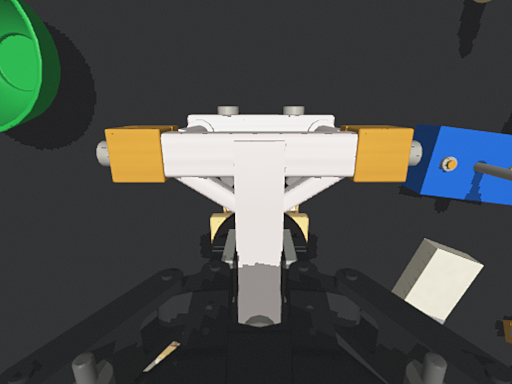

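View pics/s7z.png

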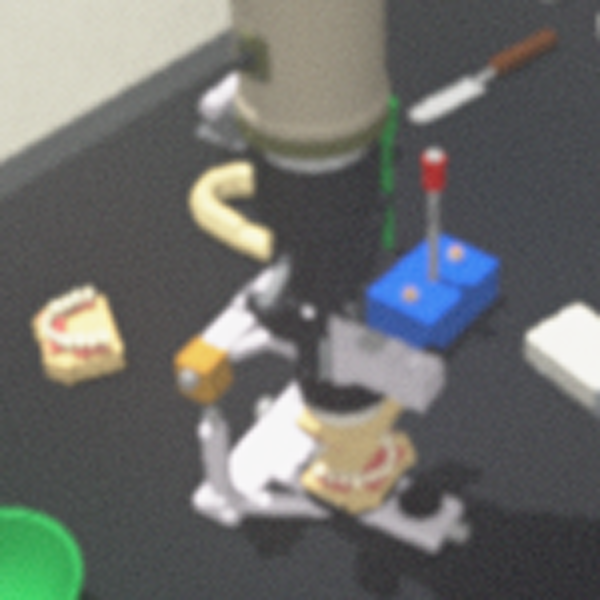

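move_arm:
  deltas:
    - [-0.0008,0.0011,0.008,0,0,0.15,-1]
    - [0,0,0.0085,0,0,0,-1]
    - [0,0,0,0,0,0,-1]
    - [0,0,0,0,0,0,-1]

```text
clock: 10.55
position: [0.5067, 0.1889, 0.1055]
ee_rot: [0.996, 0.084, -0.0, -0.0]
ft_force: [0.4, 0.6, -4.2]
grip_width: 0.248
```

```bash
python3 go.py .5076 .1894 .1025 9.66; python3 - <<'E'
from h import *
o=manip.get_obs();print(o['position'],o['ft_force'],o['torque'])
E
```

```text
delta tool [ 0.001  -0.0003  0.003 ]
rotvec [-0.01  0.04  0.03]
[0.50669003 0.1889223  0.10552079] [ 0.43308649  0.6201263  -4.16708983] [ 0.0619489   0.01125883 -0.01082111]
```

move_arm:
  deltas:
    - [0,0,0,0,0,0,-1]
    - [0,0,0,0,0,0,-1]

```text
clock: 10.8
position: [0.5068, 0.1889, 0.1057]
ee_rot: [0.996, 0.084, -0.0, -0.0]
ft_force: [0.5, -0.1, -4.1]
grip_width: 0.24
```

```bash
python3 go.py .5076 .1894 .1025 9.66
```

```text
delta tool [ 0.0009 -0.0003  0.0032]
rotvec [-0.01  0.01  0.03]
```

move_arm:
  deltas:
    - [0.0009,-0.0002,0.002,0,0,0,-1]
    - [0,0,0.002,0,0,0,-1]
    - [0,0,0,0,0,0,-1]

```text
clock: 11.18
position: [0.5074, 0.1891, 0.1012]
ee_rot: [0.996, 0.084, -0.001, 0.0]
ft_force: [-0.2, 0.2, -4.3]
grip_width: 0.244
```

```bash
python3 go.py .5076 .1894 .0925 9.66
```

```text
delta tool [ 0.0003 -0.0002  0.0087]
rotvec [-0.    0.06  0.02]
```

move_arm:
  deltas:
    - [0.0002,-0.0001,0.002,0,0,0,-1]
    - [0,0,0.001,0,0,0,-1]
    - [0,0,0,0,0,0,-1]

```text
clock: 11.55
position: [0.5077, 0.1893, 0.0984]
ee_rot: [0.996, 0.084, -0.0, -0.0]
ft_force: [0.5, -0.1, -5.0]
grip_width: 0.241
```

move_arm:
  deltas:
    - [0,0,0.0015,0,0,0,-1]
    - [0,0,0.0015,0,0,0,-1]
    - [0,0,0,0,0,0,-1]

```text
clock: 11.92
position: [0.5076, 0.1893, 0.0953]
ee_rot: [0.996, 0.084, -0.0, 0.0]
ft_force: [0.7, 0.2, -4.5]
grip_width: 0.244
```

```bash
python3 go.py .5076 .1894 .0925 9.66
```

```text
delta tool [-0.     -0.0001  0.0028]
rotvec [-0.    0.04  0.02]
```

move_arm:
  deltas:
    - [0,0,0.001,0,0,0,-1]
    - [0,0,0.001,0,0,0,-1]
    - [0,0,0,0,0,0,-1]

```text
clock: 12.3
position: [0.5077, 0.1893, 0.0934]
ee_rot: [0.996, 0.084, -0.0, -0.0]
ft_force: [0.6, -0.3, -4.0]
grip_width: 0.242
```

move_arm:
  deltas:
    - [0,0,0.0007,0,0,0,-1]
    - [0,0,0,0,0,0,-1]

```text
clock: 12.55
position: [0.5078, 0.1894, 0.093]
ee_rot: [0.996, 0.084, -0.0, -0.0]
ft_force: [-1.7, -0.2, -2.4]
grip_width: 0.242
```

move_arm:
  deltas:
    - [0,0,0.0005,0,0,0,-1]
    - [0,0,0,0,0,0,-1]

```text
clock: 12.8
position: [0.5079, 0.1894, 0.0927]
ee_rot: [0.996, 0.084, -0.0, 0.0]
ft_force: [-2.8, -0.9, 3.7]
grip_width: 0.249
```

```bash
python3 - <<'E'
from h import *
o=manip.get_obs();print(o['position'],o['ft_force'],o['torque'])
shoot('wrist','w8');v=shoot('side','s8');zoom(v,150,120,300,270,'s8z',4)
E
python3 heldfit.py w8
```

```text
[0.50786067 0.18939531 0.09274458] [-2.75156628 -0.90483331  3.73929901] [-0.34744751  0.51867991  0.01886957]
bar top mean [ 39.5656   0.7075 -29.6233] normal(tool) [-0.0035  0.0041 -1.    ] std 0.5980675097013353
Rbox [ 55.8815 -54.4965 -25.714 ]
Lbox [ 56.0986  55.3198 -25.5987]
centreline y at x=0 mm 0.30351521736459114 slope deg -0.07168771033387648
R z -25.684968751032862 x [43.8959 66.9478] y [-65.9794 -42.9596]
L z -25.571930813263407 x [43.9064 66.9862] y [43.7789 66.6301]
```

View pics/s8z.png

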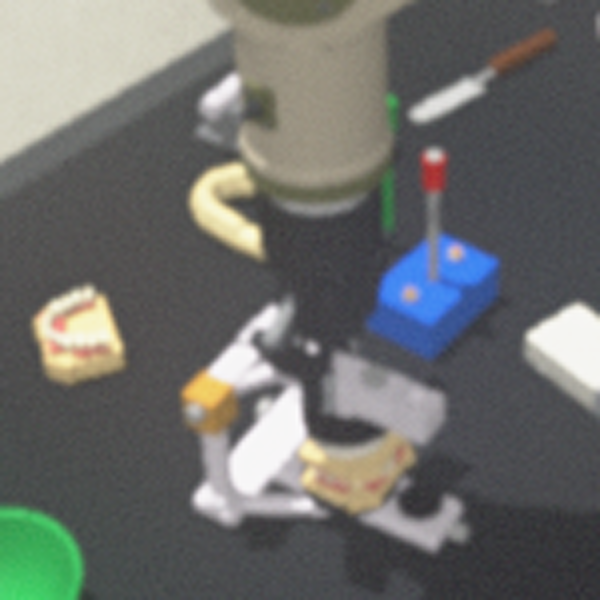

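move_arm:
  deltas:
    - [0,0,0,0,0,0,-0.4]
    - [0,0,0,0,0,0,-0.3]
    - [0,0,0,0,0,0,0]
    - [0,0,0,0,0,0,0.3]
    - [0,0,0,0,0,0,0.5]
    - [0,0,-0.01,0,0,0,0.5]
    - [0,0,-0.03,0,0,0,0.5]
    - [0,0,-0.04,0,0,0,0.5]
    - [0,0,-0.04,0,0,0,0.5]
    - [0,0,0,0,0,0,0.5]

```text
clock: 14.15
position: [0.5092, 0.1903, 0.2161]
ee_rot: [0.996, 0.085, 0.003, -0.001]
ft_force: [0.3, -0.3, -0.6]
grip_width: 0.752
```

```bash
python3 - <<'E'
from h import *
o=manip.get_obs();print(o['position'],o['ft_force'],o['torque'],o['grip_width'])
shoot('wrist','w9');v=shoot('side','s9');zoom(v,150,120,300,270,'s9z',4)
E
```

```text
[0.50923285 0.1903166  0.21611742] [ 0.31310634 -0.25837641 -0.58854962] [-0.06974656 -0.01869766 -0.01447917] 0.7516620860594979
```

View pics/w9.png

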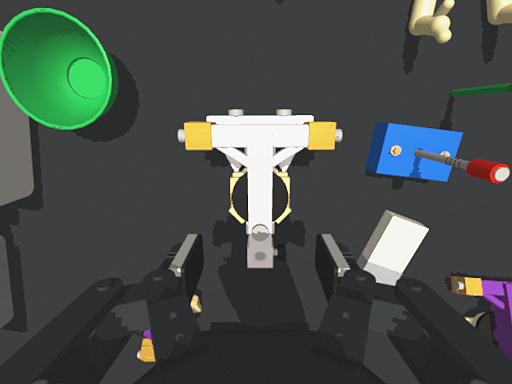

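View pics/s9z.png

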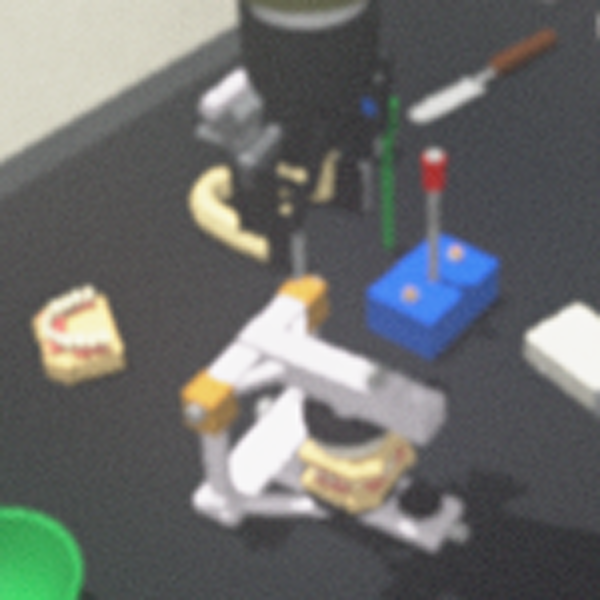

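The member is seated, with both boxes on the posts in the side view and the sleeve hole at about (261,256) in the wrist view. I'll measure its levelness and the hole and locate the pin.

```bash
python3 - <<'E'
from tri import *
from fitm import fit
v=load('w9')
fit(v,(246,150,274,225))
zoom(v,230,215,290,275,'w9s',9); zoom(v,360,110,512,200,'w9p',5)
print(v.P[265,261],v.P[247,254])
for nm,(u0,u1) in dict(R=(188,208),L=(312,332)).items(): print(nm,np.nanmedian(v.P[128:145,u0:u1].reshape(-1,3),axis=0))
E
```

```text
plane 1734 [0.5173 0.1911 0.1223] [-0.0023 -0.0018  1.    ] tilt 0.16897782559220254
[0.4345 0.175  0.1186] [0.4558 0.1858 0.1228]
R [0.5531 0.2529 0.1185]
L [0.5716 0.1443 0.1184]
```

View pics/w9s.png

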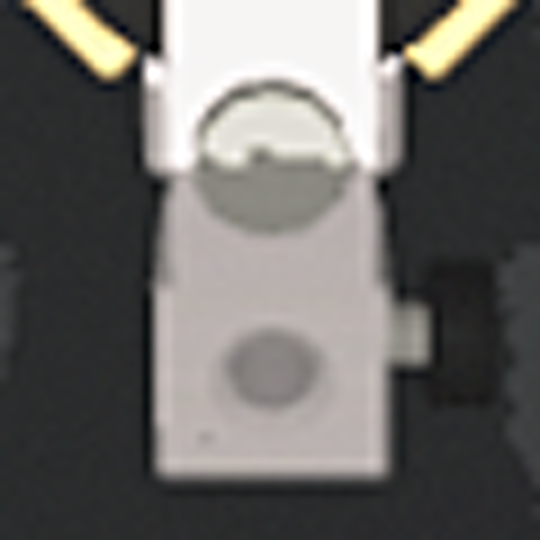

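View pics/w9p.png

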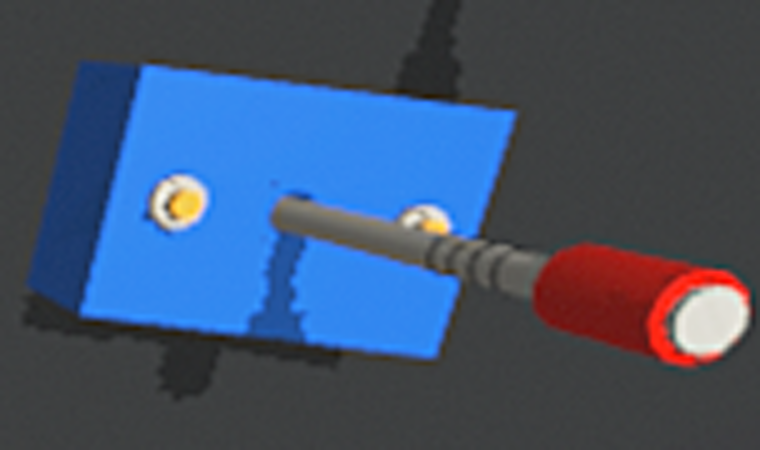

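```bash
python3 - <<'E'
from tri import *
v=load('w9');print('hole',bp(v,259.8,255.7,.1183))
print('pin',bp(v,501.2,173.2,.150),'hole',bp(v,418,152,.036))
from fitm import fit
E
python3 go.py .52 .0 .23 0
```

```text
hole [0.4447 0.1781 0.1183]
pin [0.5687 0.0029 0.15  ] hole [0.5693 0.0051 0.036 ]
delta tool [-0.0198  0.1887 -0.0174]
rotvec [ 0.01 -0.01  9.68]
```

move_arm:
  deltas:
    - [-0.003,0.02,-0.004,0,0,0,0.5]
    - [-0.004,0.04,-0.004,0,0,0,0.5]
    - [-0.004,0.04,-0.004,0,0,0,0.5]
    - [-0.004,0.04,-0.004,0,0,0,0.5]
    - [-0.004,0.035,-0.002,0,0,0,0.5]
    - [0,0.0137,0,0,0,4.8,0.5]
    - [0,0,0,0,0,4.8,0.5]
    - [0,0,0,0,0,0,0.5]
    - [0,0,0,0,0,0,0.5]

```text
clock: 15.38
position: [0.5205, 0.0004, 0.2297]
ee_rot: [1.0, 0.002, -0.001, -0.0]
ft_force: [0.7, 0.3, 0.7]
grip_width: 0.754
```

```bash
python3 - <<'E'
from h import *
o=manip.get_obs();print(o['position'],o['joint_pos'])
v=shoot('wrist','w10')
E
```

```text
[5.20501502e-01 3.78102500e-04 2.29732122e-01] [ 0.45299374  0.14874478 -0.58990365  1.71011582  0.08509383  1.30998153
 -1.72088635]
```

View pics/w10.png

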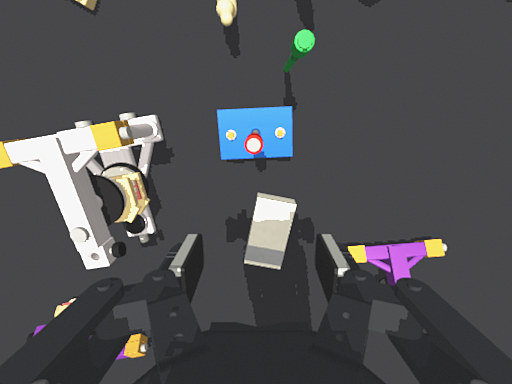

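```bash
python3 - <<'E'
from tri import *
v=load('w10');zoom(v,215,100,295,165,'w10z',9)
h=v.im.astype(int);m=(h[...,0]>150)&(h[...,1]<100)|False
q=v.P[130:160,240:270].reshape(-1,3);q=q[q[:,2]>.14];print(len(q),q.mean(0),q.min(0),q.max(0))
zoom(v,60,220,140,280,'w10s',9)
E
```

```text
300 [0.5694 0.005  0.1513] [ 0.5613 -0.0024  0.1404] [0.5766 0.0125 0.1541]
```

View pics/w10z.png

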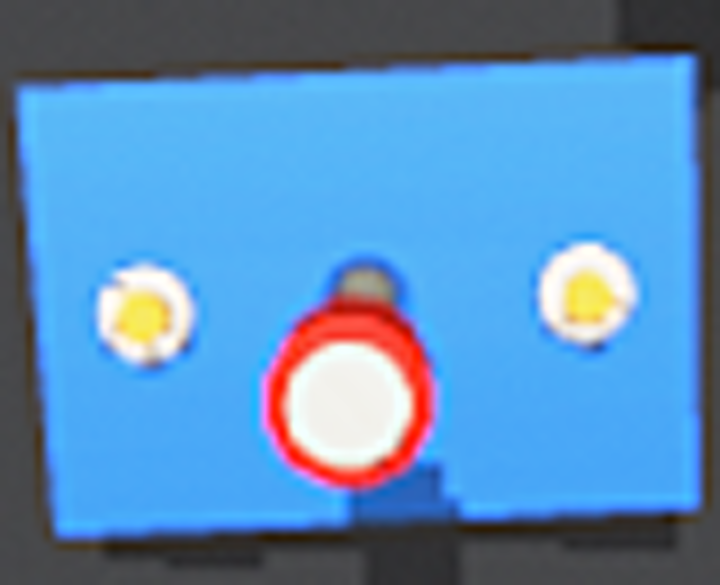

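View pics/w10s.png

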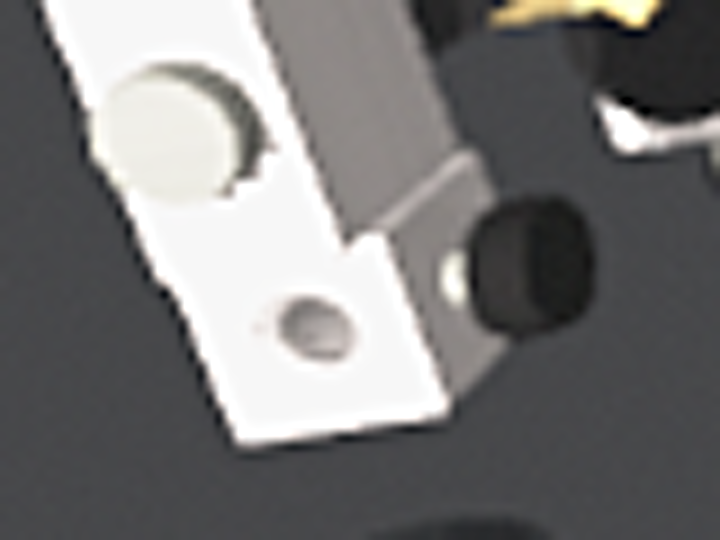

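```bash
python3 - <<'E'
from tri import *
a=load('w9');b=load('w10')
print('pin top',tri([(a,501.2,173.2),(b,253.4,144.0)]),bp(b,253.4,144.0,.153))
print('sleeve',tri([(a,259.8,255.7),(b,94.7,256.0)]),bp(b,94.7,256,.1183))
E
python3 go.py .569 .005 .12 0
```

```text
pin top (array([0.5689, 0.0047, 0.1518]), [array([ 0.0208, -0.0772]), array([0.0043, 0.0766])]) [0.5691 0.0046 0.153 ]
sleeve (array([0.4437, 0.1779, 0.1164]), [array([ 0.0047, -0.0395]), array([-0.0041,  0.0375])]) [0.4448 0.1765 0.1183]
delta tool [ 0.0485 -0.0044  0.1098]
rotvec [-0.01  0.07  0.21]
```

move_arm:
  deltas:
    - [0.024,-0.002,0,0,0,0,0.6]
    - [0.0245,-0.0024,0,0,0,0.2,0.6]
    - [0,0,0.02,0,0,0,0.6]
    - [0,0,0.03,0,0,0,0.6]
    - [0,0,0.03,0,0,0,0.6]
    - [0,0,0.02,0,0,0,0.6]
    - [0,0,0.011,0,0,0,0.6]
    - [0,0,0,0,0,0,0.6]
    - [0,0,0,0,0,0,0.6]

```text
clock: 16.55
position: [0.5699, 0.0047, 0.1203]
ee_rot: [1.0, -0.001, 0.0, 0.0]
ft_force: [0.5, 0.2, 0.0]
grip_width: 0.803
```

```bash
python3 go.py .569 .0047 .119 0;python3 - <<'E'
from h import *
v=shoot('wrist','w11')
E
```

```text
delta tool [-0.0009 -0.      0.0013]
rotvec [ 0.   -0.05 -0.11]
```

View pics/w11.png

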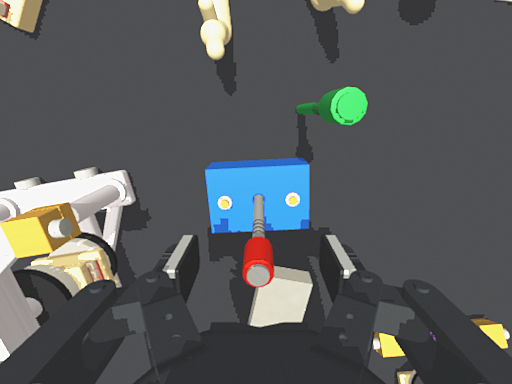

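move_arm:
  deltas:
    - [-0.0009,0,0.0013,0,0,-0.1,0.6]
    - [0,0,0,0,0,0,-1]
    - [0,0,0,0,0,0,-1]
    - [0,0,0,0,0,0,-1]
    - [0,0,0,0,0,0,-1]
    - [0,0,0,0,0,0,-1]
    - [0,0,-0.01,0,0,0,-1]
    - [0,0,-0.02,0,0,0,-1]
    - [0,0,-0.03,0,0,0,-1]
  force: 60

```text
clock: 17.73
position: [0.5681, 0.0046, 0.1793]
ee_rot: [1.0, -0.0, -0.001, -0.0]
ft_force: [0.4, -0.7, -0.8]
grip_width: 0.172
```

move_arm:
  deltas:
    - [0,0,-0.03,0,0,0,-1]
    - [0,0,-0.03,0,0,0,-1]
    - [0,0,-0.025,0,0,0,-1]
    - [0,0,0,0,0,0,-1]
    - [0,0,0,0,0,0,-1]

```text
clock: 18.35
position: [0.5682, 0.0046, 0.2629]
ee_rot: [1.0, -0.0, -0.0, 0.0]
ft_force: [-0.0, 0.0, -1.2]
grip_width: 0.166
```

```bash
python3 - <<'E'
from h import *
o=manip.get_obs();print(o['position'],o['ft_force'],o['grip_width'])
v=shoot('wrist','w12');v=shoot('side','s12');zoom(v,200,60,320,180,'s12z',5)
E
```

```text
[0.56816805 0.00456059 0.26290824] [-0.04493477  0.02555772 -1.17073851] 0.16623012964450173
```

View pics/w12.png

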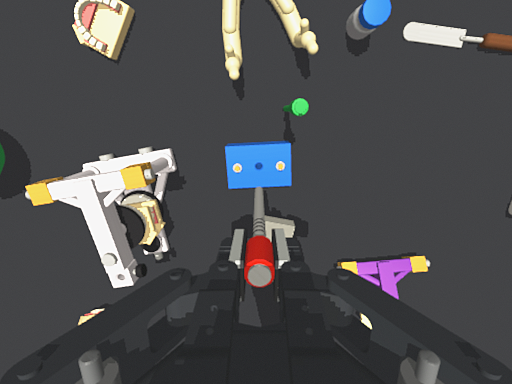

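View pics/s12z.png

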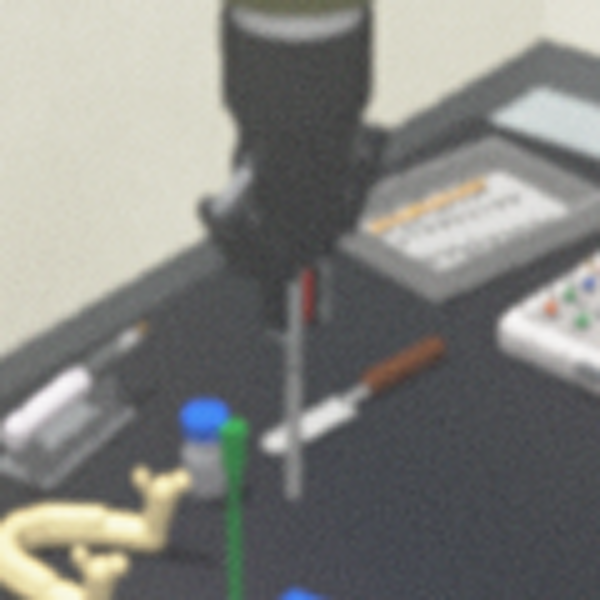

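```bash
python3 - <<'E'
from tri import *
v=load('w12');zoom(v,225,170,300,300,'w12z',4.6)
c=viewer.calibration('wrist');Tc=np.array(c['T_tool_cam'])
W=v.W@np.linalg.inv(Tc) # tool
for z in (-.034,-.032,-.019,.07,.112):
    X=W[:3,3]+W[:3,:3]@np.array([0,0,z]);p=proj(v,X)[0];print(z,p,(p-[225,170])*4.6)
q=v.P[262:283,246:272].reshape(-1,3);Pt=(q-W[:3,3])@W[:3,:3];Pt=Pt[Pt[:,2]<-.028];print(np.median(Pt,axis=0),Pt.min(0),Pt.max(0))
# rod row centres
Pt=(v.P-W[:3,3])@W[:3,:3]
for r in range(186,235,6):
    u=[k for k in range(240,280) if abs(Pt[r,k,0])<.015 and Pt[r,k,2]<.13]
    if u: print(r,(u[0]+u[-1])/2,Pt[r,(u[0]+u[-1])//2]*1000)
E
```

```text
-0.034 [257.8334 275.5219] [151.0334 485.4008]
-0.032 [257.8522 273.0709] [151.1203 474.1262]
-0.019 [257.9624 258.7633] [151.6273 408.3112]
0.07 [258.3911 203.1167] [153.5991 152.3368]
0.112 [258.4981 189.2235] [154.0914  88.4283]
[ 0.002   0.0001 -0.0341] [-0.0049 -0.0057 -0.0358] [ 0.0069  0.0064 -0.0298]
186 258.0 [  4.5432  -0.4748 107.6479]
192 258.0 [ 4.3118 -0.3985 88.2075]
198 258.0 [ 4.2415 -0.3306 70.95  ]
204 258.0 [ 4.0883 -0.2724 56.1539]
210 258.0 [ 4.7663 -0.2119 40.9476]
216 258.0 [ 4.4528 -0.1689 29.9612]
222 258.5 [ 4.5908 -0.126  19.1028]
228 258.5 [ 4.4722 -0.09    9.9255]
234 259.5 [4.1513 0.5386 2.0602]
```

View pics/w12z.png

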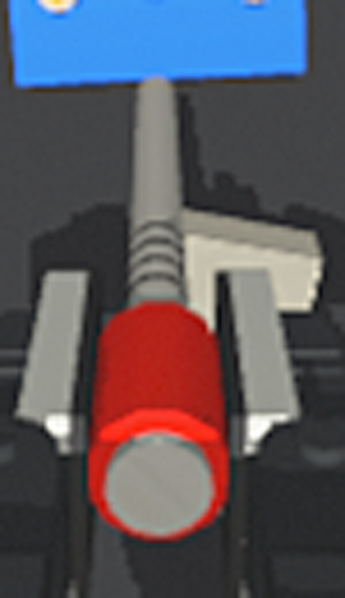

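```bash
python3 - <<'E'
from tri import *
v=load('w12');zoom(v,90,250,150,295,'w12s',12)
E
python3 go.py .4436 .1778 .263 0
```

```text
delta tool [-0.1244 -0.1733 -0.0006]
rotvec [ 0.    0.11 -0.02]
```

View pics/w12s.png

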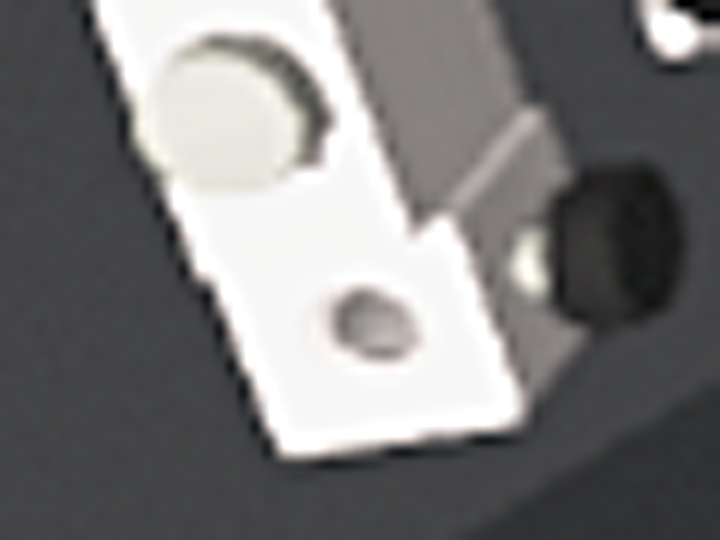

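move_arm:
  deltas:
    - [-0.0122,-0.0173,0,0,0,0,-1]
    - [-0.022,-0.031,0,0,0,0,-1]
    - [-0.022,-0.031,0,0,0,0,-1]
    - [-0.022,-0.031,0,0,0,0,-1]
    - [-0.022,-0.031,0,0,0,0,-1]
    - [-0.012,-0.016,0,0,0,0,-1]
    - [-0.0122,-0.016,0,0,0,0,-1]
    - [0,0,0,0,0,0,-1]
    - [0,0,0,0,0,0,-1]

```text
clock: 19.58
position: [0.4446, 0.177, 0.2629]
ee_rot: [1.0, -0.001, -0.0, 0.0]
ft_force: [0.8, 0.4, -0.5]
grip_width: 0.165
```

```bash
python3 go.py .4436 .1778 .245 0;python3 - <<'E'
from tri import *
v=load('w12');print(bp(v,120.3,276.4,.1183))
v=shoot('wrist','w13')
s=shoot('side','s13');zoom(s,150,120,300,270,'s13z',4)
E
```

```text
delta tool [-0.001  -0.0008  0.0179]
rotvec [ 0.01  0.04 -0.09]
[0.4452 0.1772 0.1183]
```

View pics/w13.png

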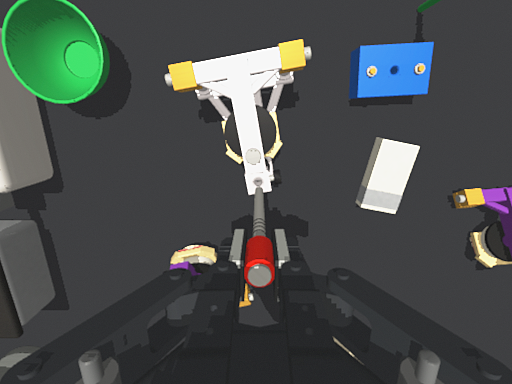

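View pics/s13z.png

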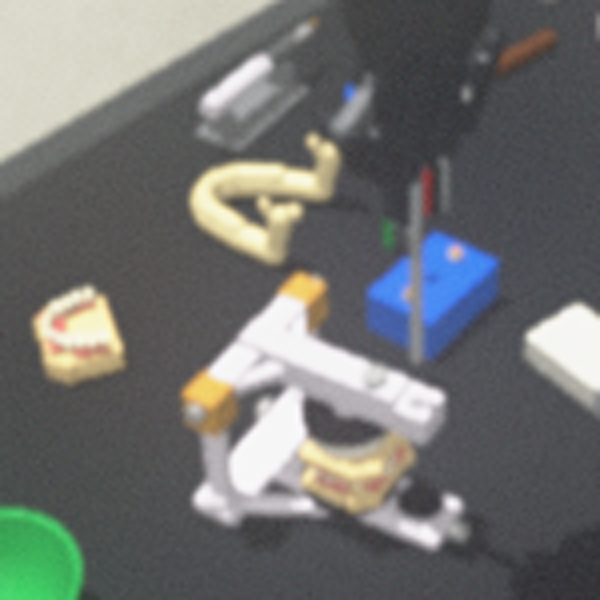

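```bash
python3 - <<'E'
from tri import *
v=load('w13');zoom(v,235,160,285,200,'w13z',14)
E
```

```text
(no output)
```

View pics/w13z.png

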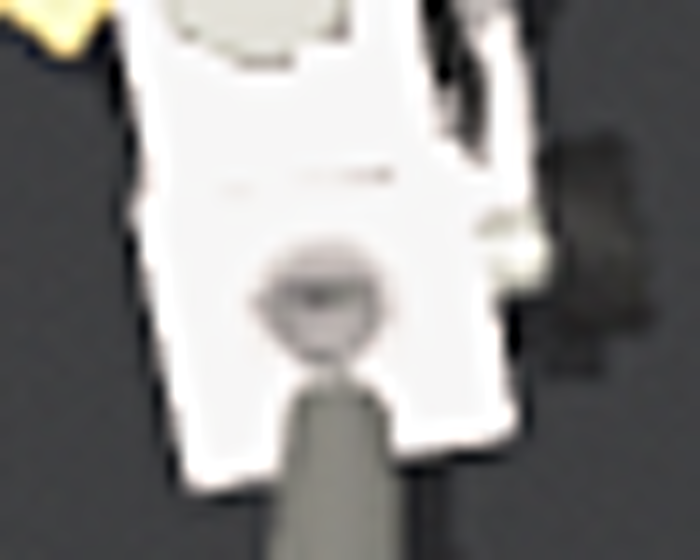

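```bash
python3 - <<'E'
from tri import *
v=load('w13');print(bp(v,257.6,181.1,.1183))
c=viewer.calibration('wrist');W=v.W@np.linalg.inv(np.array(c['T_tool_cam']))
for p in [(0.0004,-.0002,.1446),(0.0004,-.0002,.110)]:
    X=W[:3,3]+W[:3,:3]@np.array(p);print(X,proj(v,X),(proj(v,X)+.46-[235,160])*14)
E
```

```text
[0.4444 0.1781 0.1183]
[0.4449 0.1772 0.1183] [[258.3813 180.681 ]] [[333.7779 295.9743]]
[0.4449 0.1772 0.1529] [[258.2912 189.4022]] [[332.5167 418.0706]]
```

move_arm:
  deltas:
    - [-0.0006,-0.0008,0.008,0,0,0,-1]
    - [0,0,0.01,0,0,0,-1]
    - [0,0,0,0,0,0,-1]
    - [0,0,0,0,0,0,-1]

```text
clock: 20.18
position: [0.4435, 0.1787, 0.245]
ee_rot: [1.0, -0.0, -0.0, -0.0]
ft_force: [1.2, 0.1, -0.8]
grip_width: 0.164
```

```bash
python3 go.py .444 .1778 .22 0; python3 - <<'E'
from tri import *
v=shoot('wrist','w14');zoom(v,235,160,285,200,'w14z',14)
c=viewer.calibration('wrist');W=v.W@np.linalg.inv(np.array(c['T_tool_cam']))
X=W[:3,3]+W[:3,:3]@np.array((0.0004,-.0002,W[2,3]-.1183));print(X,(proj(v,X)+.46-[235,160])*14)
E
```

```text
delta tool [0.0006 0.0009 0.025 ]
rotvec [-0.    0.04 -0.01]
[0.4438 0.1789 0.1183] [[333.171  355.4863]]
```

View pics/w14z.png

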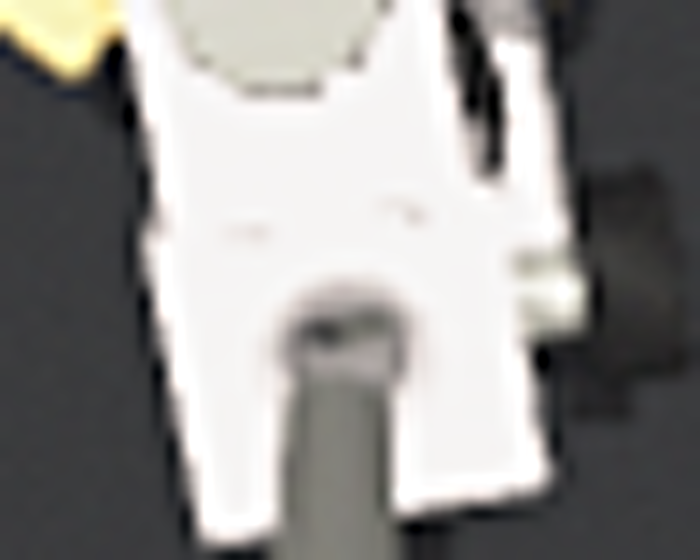

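move_arm:
  deltas:
    - [0.0005,0.0008,0.008,0,0,0,-1]
    - [0,0,0,0,0,0,-1]
    - [0,0,0,0,0,0,-1]

```text
clock: 20.6
position: [0.444, 0.1779, 0.237]
ee_rot: [1.0, -0.0, -0.0, -0.0]
ft_force: [0.2, -0.2, -0.8]
grip_width: 0.169
```

```bash
python3 go.py .444 .1778 .22 0; python3 - <<'E'
from tri import *
v=shoot('wrist','w15');zoom(v,235,160,285,200,'w15z',14)
c=viewer.calibration('wrist');W=v.W@np.linalg.inv(np.array(c['T_tool_cam']))
X=W[:3,3]+W[:3,:3]@np.array((0.0004,-.0002,W[2,3]-.1183));print(X,(proj(v,X)+.46-[235,160])*14)
E
```

```text
delta tool [0.     0.0001 0.017 ]
rotvec [-0.    0.03 -0.02]
[0.4443 0.1781 0.1183] [[332.8712 384.463 ]]
```

View pics/w15z.png

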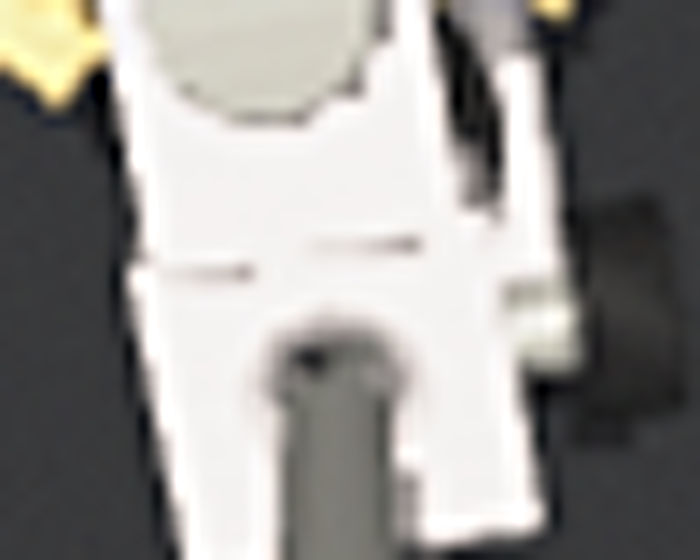

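The mouth spans about 262–408 in the zoom and the pin axis is at 333, so it is centred. I'll lower it.

move_arm:
  deltas:
    - [0,0,0.005,0,0,0,-1]
    - [0,0,0.004,0,0,0,-1]
    - [0,0,0.004,0,0,0,-1]
    - [0,0,0,0,0,0,-1]

```text
clock: 21.15
position: [0.4437, 0.1778, 0.2236]
ee_rot: [1.0, -0.0, -0.001, 0.0]
ft_force: [-0.7, 0.0, -0.8]
grip_width: 0.163
```

move_arm:
  deltas:
    - [0,0,0.004,0,0,0,-1]
    - [0,0,0.004,0,0,0,-1]
    - [0,0,0,0,0,0,-1]

```text
clock: 21.52
position: [0.4438, 0.1779, 0.2157]
ee_rot: [1.0, -0.0, -0.001, 0.0]
ft_force: [0.1, -0.5, -0.2]
grip_width: 0.17
```

move_arm:
  deltas:
    - [0,0,0.006,0,0,0,-1]
    - [0,0,0.006,0,0,0,-1]
    - [0,0,0.006,0,0,0,-1]
    - [0,0,0,0,0,0,-1]

```text
clock: 22.02
position: [0.4436, 0.1778, 0.1974]
ee_rot: [1.0, -0.0, -0.001, 0.0]
ft_force: [0.3, 0.4, -0.2]
grip_width: 0.165
```

```bash
python3 go.py .444 .1778 .134 0; python3 - <<'E'
from tri import *
s=shoot('side','s16');zoom(s,150,120,300,270,'s16z',4)
E
```

```text
delta tool [ 0.0005 -0.      0.0634]
rotvec [ 0.01  0.09 -0.02]
```

View pics/s16z.png

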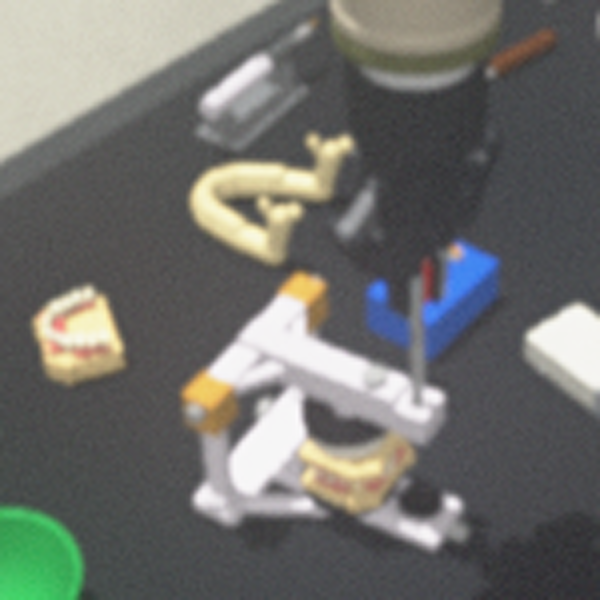

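The pin is in the sleeve and no force has built up. I'll continue down.

move_arm:
  deltas:
    - [0.0003,0,0.006,0,0,0,-1]
    - [0,0,0.008,0,0,0,-1]
    - [0,0,0.008,0,0,0,-1]
    - [0,0,0.008,0,0,0,-1]
    - [0,0,0,0,0,0,-1]

```text
clock: 22.7
position: [0.4439, 0.1778, 0.1673]
ee_rot: [1.0, -0.0, -0.001, 0.0]
ft_force: [-0.2, 0.0, -0.3]
grip_width: 0.168
```

move_arm:
  deltas:
    - [0,0,0.008,0,0,0,-1]
    - [0,0,0.008,0,0,0,-1]
    - [0,0,0.006,0,0,0,-1]
    - [0,0,0.004,0,0,0,-1]
    - [0,0,0,0,0,0,-1]

```text
clock: 23.32
position: [0.4441, 0.1779, 0.1418]
ee_rot: [1.0, -0.0, -0.0, 0.0]
ft_force: [0.1, -0.1, -0.1]
grip_width: 0.166
```

move_arm:
  deltas:
    - [0,0,0.002,0,0,0,-1]
    - [0,0,0.002,0,0,0,-1]
    - [0,0,0.0015,0,0,0,-1]
    - [0,0,0,0,0,0,-1]

```text
clock: 23.82
position: [0.4442, 0.1779, 0.1364]
ee_rot: [1.0, -0.0, -0.0, 0.0]
ft_force: [-0.5, 0.1, -1.6]
grip_width: 0.165
```

move_arm:
  deltas:
    - [0,0,0.001,0,0,0,-1]
    - [0,0,0,0,0,0,-1]

```text
clock: 24.08
position: [0.4445, 0.1781, 0.136]
ee_rot: [1.0, -0.0, 0.0, -0.0]
ft_force: [-2.7, 0.0, 5.1]
grip_width: 0.168
```

```bash
python3 - <<'E'
from tri import *
s=shoot('side','s17');zoom(s,150,120,300,270,'s17z',4)
E
```

```text
(no output)
```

View pics/s17z.png

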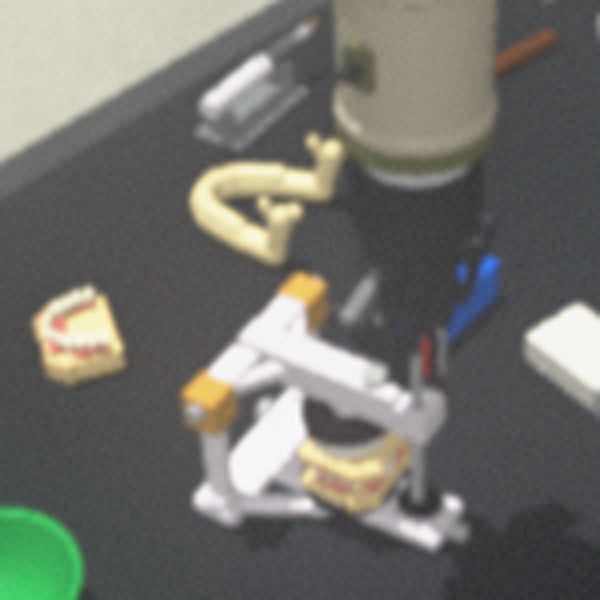

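The pin's foot stands on the black table. I'll release it and retreat.

move_arm:
  deltas:
    - [0,0,0,0,0,0,-0.55]
    - [0,0,0,0,0,0,-0.4]
    - [0,0,0,0,0,0,0]
    - [0,0,0,0,0,0,0.4]
    - [0,0,0,0,0,0,0.4]
    - [0,0,-0.01,0,0,0,0.4]
    - [0,0,-0.03,0,0,0,0.4]
    - [0,0,-0.04,0,0,0,0.4]
    - [0,0,-0.04,0,0,0,0.4]
    - [0,0,0,0,0,0,0.4]

```text
clock: 25.38
position: [0.4456, 0.1788, 0.259]
ee_rot: [1.0, -0.0, 0.003, -0.001]
ft_force: [1.2, -0.4, -0.0]
grip_width: 0.698
```

```bash
python3 - <<'E'
from tri import *
from fitm import fit
o=manip.get_obs();print(o['position'],o['ft_force'])
s=shoot('side','s18');zoom(s,150,120,300,270,'s18z',4)
v=shoot('wrist','w18'); shoot('top','t18')
E
```

```text
[0.4456 0.1788 0.259 ] [ 1.1544 -0.3934 -0.037 ]
```

View pics/s18z.png

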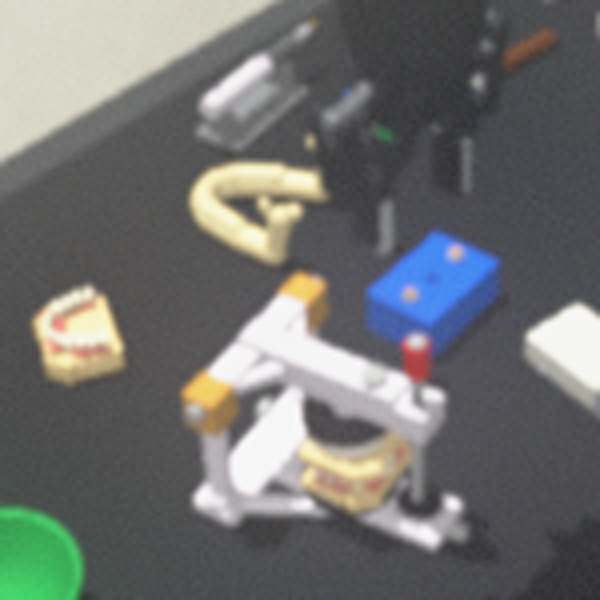

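View pics/w18.png

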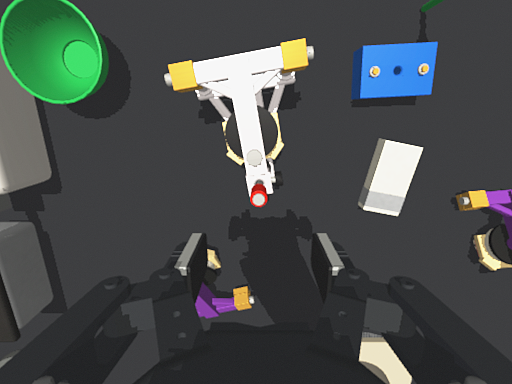

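View pics/t18.png

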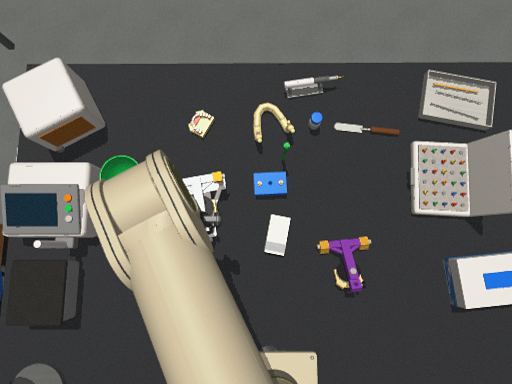

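```bash
python3 - <<'E'
from tri import *
from fitm import fit
v=load('w18')
fit(v,(232,80,262,150))
for nm,(u0,u1) in dict(R=(174,190),L=(286,300)).items(): print(nm,np.nanmedian(v.P[66:84,u0:u1].reshape(-1,3),axis=0) if nm=='R' else np.nanmedian(v.P[46:62,u0:u1].reshape(-1,3),axis=0))
q=v.P[192:208,250:268].reshape(-1,3);q=q[q[:,2]>.165];print('pin top',np.median(q,axis=0))
manip.hand_in()
E
```

```text
plane 1446 [0.5162 0.1907 0.1223] [-0.004   0.0018  1.    ] tilt 0.251147602306982
R [0.5537 0.2533 0.1185]
L [0.5722 0.1459 0.1185]
pin top [0.4442 0.1787 0.17  ]
the job is handed in; nothing more can be done
```

The articulator is reassembled and the job is handed in, at about 25.5 s of the 70 s allowed. The hand-in reports no verdict, so what follows is from my own last measurements.

- **Upper member:** I gripped the spine along its 31° tilt, lifted and levelled it, and lowered it in small steps onto the frame before letting go. The final depth check shows it about 0.25° from level (limit 0.05 rad, about 2.9°) with the bar top at 122.3 mm against the 122 mm expected. Both gold boxes stand at equal height within about 2 mm of the measured ball positions.
- **Incisal pin:** I drew the red-headed pin from its stand and lowered it through the sleeve. The force reading showed contact when the head centre was at about 155 mm, which is the seated height given. It is released and standing upright, with its top at (0.444, 0.179, 0.170). That is within about 1 mm of the sleeve axis. The 170 mm top includes the head's white cap.
- **Contact forces:** The readings I took stayed below about 10 N throughout. The last pictures show the gripper clear of everything and the bystanders where they were, apart from the bowl, which the arm partly hides in the top view.
- **Disagreement:** After small sideways corrections the arm moved up to about 1 mm more than commanded. I corrected this from the wrist images before each insertion.

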